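Lengthen the telescoping bar rest by one hole and lay the bar in it

ROBOT

A 6-joint arm with a two-finger parallel gripper is mounted at the origin on a cart in front of the work surface, level with it; the furniture and walls round the work are solid. World frame = base frame: x ahead of the robot, y to its left, z up, the work surface at z = 0. Lengths are in mm, angles in rad, forces in N, time in s.
With the tool pointing down it reaches from about 275 to 750 mm from the base axis. Payload 10.2 kg.
Tool frame: the origin (TCP) lies midway between the tips of the shut fingers; the grasp point (between the pads) lies 19 mm behind it; x points along the fingers, y is the direction in which the jaws open and shut, and the axes are right-handed (so a half turn about x gives the same grasp; the last joint's range is limited). The gripper opens to 85 mm and grips with 20 to 120 N. Pads are 22 mm wide; open, the fingers measure 114 mm over their backs; the gripper's body (76 mm by 85 mm) begins 54 mm behind the grasp point. The pads swing forward as they close: fully open they stand 13 mm farther back than shut.
Start: joints at [-1.48, 0.313, 1.498, -0, 1.331, -0.223], TCP at [162.042, -499.373, 206.394] pointing down, gripper open.
Joint ranges: [-2.94, 2.94], [-0.97, 2.17], [0.19, 2.56], [-1.23, 4.37], [0.02, 3.11], [-2.88, 2.88]. Speed limits (rad/s): [2.39, 2.39, 3.01, 3.14, 3.14, 3.14].

INTERFACE

Orientations are given as a unit quaternion [w, x, y, z].
In Python, from rig import sense, capture, get_calibration, finish_job gives the robot as it stands.
- The arm moves only by the tool jog_arm, never from a script. Its argument "increments" is a list of rows, each an object of numbers: "rx", "ry", "rz": the turn, a rotation vector about the tool's x, y, z in rad; "x", "y", "z": the shift along the tool's x, y, z in mm; "hand": the finger opening in mm, from 0 to 85.4. A call has 1 to 5 rows; each row shifts and turns the commanded pose from where the row before left it, along the tool's axes as they then stand; what a row does not reach is not made up. A row lasts 1/8 s, in which the tool goes at most 62.5 mm and 10.7 degrees, less where a joint would pass 70% of its speed; a pose out of reach is approached as far as the arm can. A call with a gripper value outside its range is refused whole. The fingers move at their own pace and stop on an object; "force" is the grip in N (left out, the last holds). Time passes only in rows, so rows that do not move let the fingers close. It gives the time, the measured TCP pose, the force and the opening at its end, in the units of the state.
- sense(): the state, without advancing time (a new reading comes with each control period).
- capture(name): name is "scene" or "top" or "wrist"; returns the picture (384x512x3 uint8, red, green, blue); there is no depth.
- get_calibration(name): a dict with "camera_matrix" (3x3 intrinsics, pixels), "R" (3x3) and "t" (3): a world point X has camera coordinates R X + t; the wrist camera has in their place "T_tool_cam" (4x4, takes a point from camera to tool coordinates, whose origin is the TCP and whose axes are the tool frame's). Camera axes: x right, y down, z forward; pixel columns grow to the right and rows downward; lengths in mm; the calibration is good to about 2 mm. A picture is of the moment at which its call begins: read the wrist's pose just before it. get_calibration takes no time and is no camera call.
- finish_job(): hands the job in, once; it reports no verdict.
The state is a dict: "time_s": time; "joints": joint angles; "dq": joint speeds; "tau": joint torques, N m; "eef_pos": TCP position; "ee_rot": TCP orientation; "force": force on the tool from outside, world axes, zero at the start; "wrist_torque": the same for the moment, N m; "grip_width": opening from 0.0 (shut) to 1.0 (fully open).
Only numpy, scipy, OpenCV 4.12 (cv2) and the standard library are available. Lean on these libraries where they do the work, as an engineer would, in place of code of your own. Each camera call takes 0.05 s, during which the arm holds its last target.

TASK

The telescoping bar rest is too short for the square aluminium bar: squeeze in the two brass spring buttons, pull the grey sleeve out and stop as soon as both buttons have popped fully through the next pair of holes, without forcing the sleeve against the buttons. Then lay the bar in the two saddles, flat down between the end cheeks, and let go; leave the ring tin and the chuck key where they are.

Things in the scene. Friction and masses are not known exactly. Their poses are not given: they have to be found in the camera images.
- rest: The bar rest, fixed to the bench: dark steel bed plate 165 x 84 x 10 mm, green upright (x -98 to -50 mm) and a level square steel inner tube, 24 wide x 28 mm high, leading from the upright along +x to x = 47 mm, its axis 70 mm above the bench. Origin: on the bench under the tube axis; x = the way the sleeve is pulled out, z up.
- buttons (a point): Middle between the two brass spring buttons, on the tube axis at x = 20 mm of the rest (does not move). Buttons: 10 mm diameter, conical noses, one out of each side of the tube (rest +y and -y). Flat fingers pinching the sleeve over them press them flush (under 2 N each); as the sleeve is then pulled, the edges of the start holes push them under.
- sleeve (a joint): Grey square sleeve on the inner tube, 32 wide (y) x 36 high x 142 mm long, at 0 from x = -48 to 94 mm of the rest, top 88 mm above the bench. Value: how far it is pulled out along the rest's +x, m; starts within 1 mm of 0. Stiff, stays where left: about 5 N to slide; about 10 N in all while the hole edges push squeezed buttons under, then 6 N. Locked, the stop is hard: 20 N per mm.
- start_hole (a point): Middle between the two start holes in the sleeve's 3 mm side walls, on the tube axis (rest x = 20 mm at joint 0). Round, 12 mm; at first the buttons stand out 4.5 mm through them.
- next_hole (a point): NOMINAL middle of the next pair of round 12 mm holes, on the tube axis, 46 mm behind the start holes (towards the upright). They are in a pair of bright steel index plates set by hand along the sleeve's sides, so the true holes are up to 10 mm off this point either way along x, different each time: the sleeve locks with its joint anywhere from 36 to 56 mm, with 1 mm play either way.
- near_saddle (a point): Centre of the floor of the near saddle on the upright, 110 mm above the bench, at rest x = -56 mm. Floor 28 mm long, between two side horns 24 mm apart (flared at the top, to 125 mm above the bench); its end cheek's inner face is 14 mm away towards the rest's -x, top 128 mm above the bench.
- far_saddle (a point): Centre of the floor of the far saddle on the sleeve's outer end, 110 mm above the bench (rest x = 74 mm at joint 0, moves with the sleeve); same floor, horns and heights as the near saddle; its end cheek's inner face is 14 mm further out along the rest's +x.
- button_left (a joint): Brass button on the rest's +y side: 0 = fully out, grows as it is pressed in, m; 4.5 mm = flush with the sleeve, 7.5 mm or more = under the sleeve wall, 10 mm the stop.
- button_right (a joint): The same for the button on the rest's -y side. The buttons are light: the sleeve must never bear on one with more than 5 N (pull of about 15 N in all against the locked buttons).
- bar: Square aluminium bar 188 x 18 x 18 mm, about 0.165 kg, lying loose on the bench. Origin: centre of its underside; x along its length. Between the end cheeks there is 158 mm with the sleeve home and 194 to 214 mm with it locked one hole out.
- bar_mid (a point): Centre of the bar.
- ring_tin: Bystander: small round bare tin, 64 mm across, 32 mm high, origin at the centre of its underside.
- chuck_key: Bystander: small steel chuck key, 95 x 88 x 17 mm, origin at the centre of its underside.

How it is judged (in metres and radians):
On the way, in this order (a step that is already met when the one before it is completed fails the run):
1. both buttons are pushed in under the sleeve wall and the sleeve is drawn off them (value of joint each of button_left, button_right above 0.006 m and value of joint sleeve above 0.003 m), for 0.1 s.
2. both buttons have popped fully out through the next holes (value of joint each of button_left, button_right below 0.001 m and value of joint sleeve between 0.034 and 0.059 m), for 0.2 s.
At the end, for the whole second after the job is handed in: Both buttons are fully out (within 1 mm) through the holes with the sleeve 34 to 59 mm out, and the bar lies still and level in both saddles: its centre 116 to 122 mm above the bench, within 6 mm of the tube's vertical plane, 20 to 56 mm along the rest's x, and in line with it within 0.06 rad (all of step 2 and z of bar_mid in the frame of rest between 0.116 and 0.122 m and y of bar_mid in the frame of rest between -0.006 and 0.006 m and x of bar_mid in the frame of rest between 0.02 and 0.056 m and angle between the x axis of bar and the x axis of rest, either way round below 0.06 rad and linear speed of bar below 0.01 m/s); the robot touches nothing.
It fails at once if the sleeve is forced against a button (more than 5 N on one button) (contact force between any of button_left, button_right and sleeve above 5 N).
It fails at once if the ring tin or the chuck key is shoved more than 30 mm (distance of any of ring_tin, chuck_key from where it was at the start of the episode above 0.03 m).
It also fails if it takes over 64 s, if anything falls off the work surface, if the arm or the gripper's body presses on something with over 40 N, if the wrist force passes 120 N, or if a joint passes its speed limit or range.

## Working session

There is one attempt and no reset: what is moved stays moved. The work goes in short steps, Python scripts to look and compute and a tool call to move; the robot and the scene stay as the last step left them, time stands still between calls to the robot, and variables do not carry over. Pictures are saved under pics/ and viewed, and the job is handed in when it is done.

Besides the shell and the picture viewer there is one more tool, called after "Emit:" as a command line: name --argument value ..., lists and objects as JSON in quotes. jog_arm: Moves the arm, as the interface text tells. Its arguments: {"type":"object","properties":{"increments":{"type":"array","items":{"type":"object","properties":{"rx":{"type":"number"},"ry":{"type":"number"},"rz":{"type":"number"},"x":{"type":"number"},"y":{"type":"number"},"z":{"type":"number"},"hand":{"type":"number"}}}},"force":{"type":"number"}},"required":["increments"]}

```bash
mkdir -p pics; ls
cat > h.py <<'E'
import numpy as np, cv2
from rig import sense, capture, get_calibration, finish_job
def save(n,img,scale=1.5,crop=None):
    im=img[...,::-1]
    if crop: x0,y0,x1,y1=crop; im=im[y0:y1,x0:x1]
    s=min(scale,800/im.shape[1],600/im.shape[0])
    cv2.imwrite('pics/'+n,cv2.resize(im,None,fx=s,fy=s,interpolation=cv2.INTER_CUBIC))
def ray(c,u,v,T=None):
    k=get_calibration(c);K=np.array(k['camera_matrix']);d=np.linalg.inv(K)@[u,v,1]
    R=np.array(k['R']);t=np.array(k['t']);return -R.T@t, R.T@d
def atz(c,u,v,z):
    o,d=ray(c,u,v);return o+d*(z-o[2])/d[2]
def proj(c,X):
    k=get_calibration(c);K=np.array(k['camera_matrix']);R=np.array(k['R']);t=np.array(k['t'])
    p=(K@(R@np.atleast_2d(X).T+t[:,None])).T;return p[:,:2]/p[:,2:]
E
python3 - <<'E'
from h import *
s=sense();print(s)
for n in('scene','top','wrist'):
    im=capture(n);np.save(n+'0.npy',im);save(n+'0.png',im)
    print(n,get_calibration(n))
E
```

```text
pics
{'time_s': 0.0, 'joints': array([-1.48039151e+00,  3.13462631e-01,  1.49844972e+00,  1.62069678e-05,
        1.33100966e+00, -2.23427424e-01]), 'dq': array([ 0.00040581, -0.00085606,  0.0011444 , -0.00026386,  0.00047079,
       -0.0016653 ]), 'tau': array([ 1.41973462e-03, -4.12272263e+01, -2.59734374e+01, -1.03356717e-04,
        4.25519320e-03,  2.18953414e-05]), 'eef_pos': array([ 162.02234521, -499.06311895,  205.82388446]), 'ee_rot': array([ 0.11003171,  0.69845605,  0.11096889, -0.69838247]), 'force': array([-0.0225179 , -0.52112655, -0.16575073]), 'wrist_torque': array([-0.03753285,  0.0093385 , -0.06029381]), 'grip_width': 0.9952010942391905}
scene {'camera_matrix': array([[360.17096809,   0.        , 250.61068901],
       [  0.        , 360.17096809, 193.2893763 ],
       [  0.        ,   0.        ,   1.        ]]), 'R': array([[-6.99649042e-01, -7.14486550e-01,  4.32883929e-04],
       [-3.38997992e-01,  3.31424681e-01, -8.80476032e-01],
       [ 6.28944814e-01, -6.16170959e-01, -4.74090466e-01]]), 't': array([465.34589384, 272.51792966, 550.10228304])}
top {'camera_
[... 205 characters left out ...]
.01723176],
       [-0.99127206, -0.01237076, -0.1312504 ],
       [ 0.13143726, -0.01574319, -0.99119948]]), 't': array([ 57.62899555, 615.94770927, 856.91333585])}
wrist {'camera_matrix': array([[321.24683215,   0.        , 252.49254872],
       [  0.        , 321.24683215, 188.17738167],
       [  0.        ,   0.        ,   1.        ]]), 'T_tool_cam': array([[ 5.82358753e-04, -3.20160320e-01,  9.47363199e-01,
        -1.69026468e+02],
       [ 9.99999231e-01,  1.22377168e-03, -2.01142679e-04,
         1.89289113e-01],
       [-1.09495835e-03,  9.47362587e-01,  3.20160786e-01,
        -8.29813527e+01],
       [ 0.00000000e+00,  0.00000000e+00,  0.00000000e+00,
         1.00000000e+00]])}
```

View pics/scene0.png

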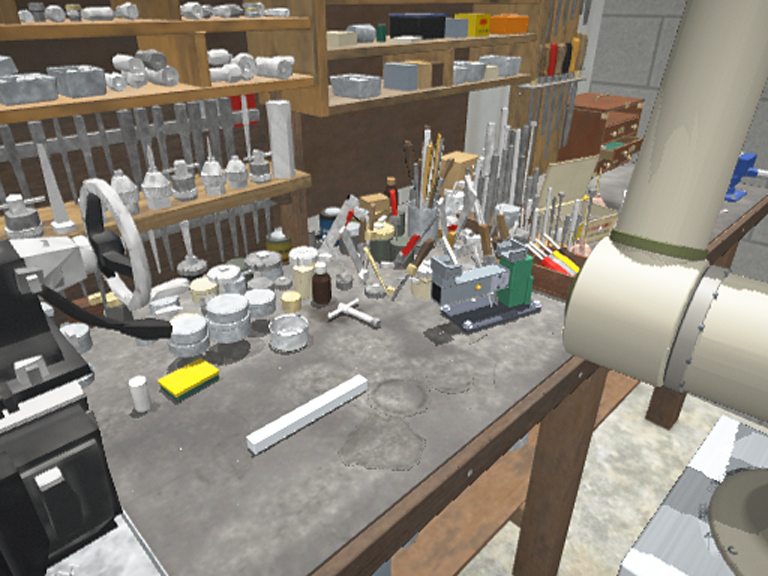

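View pics/top0.png

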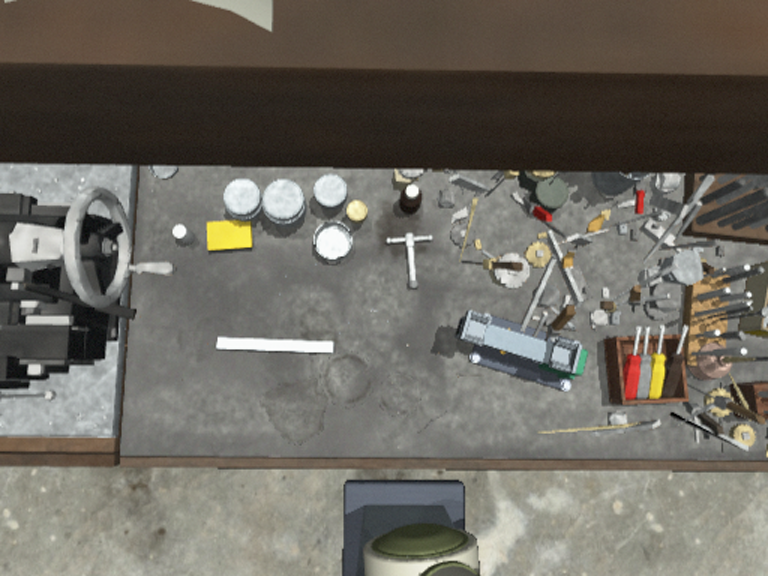

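View pics/wrist0.png

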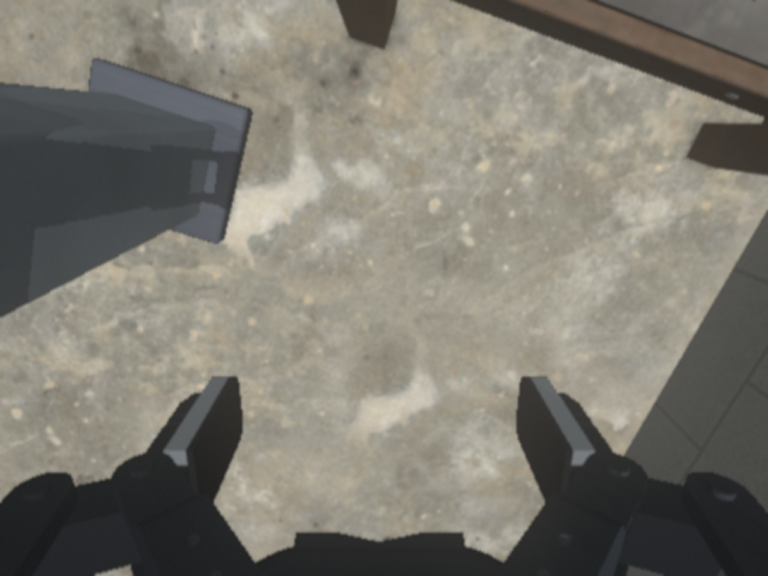

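Run:
```python
from h import *
t=np.load('top0.npy');s=np.load('scene0.npy')
save('top_rest.png',t,8,(290,195,400,270))
save('top_bar.png',t,8,(130,210,235,250))
save('scene_rest.png',s,8,(270,150,370,225))
save('scene_bar.png',s,8,(155,240,255,310))
print(proj('top',[[162,-499,206],[300,0,0]]))
```

```text
[[567.46227627 436.07676273]
 [283.99353477 330.42566036]]
```

View pics/top_rest.png

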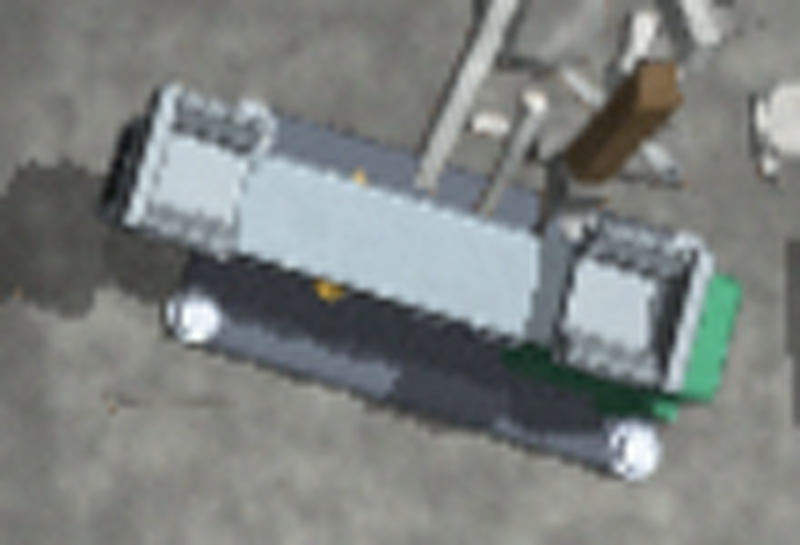

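View pics/scene_rest.png

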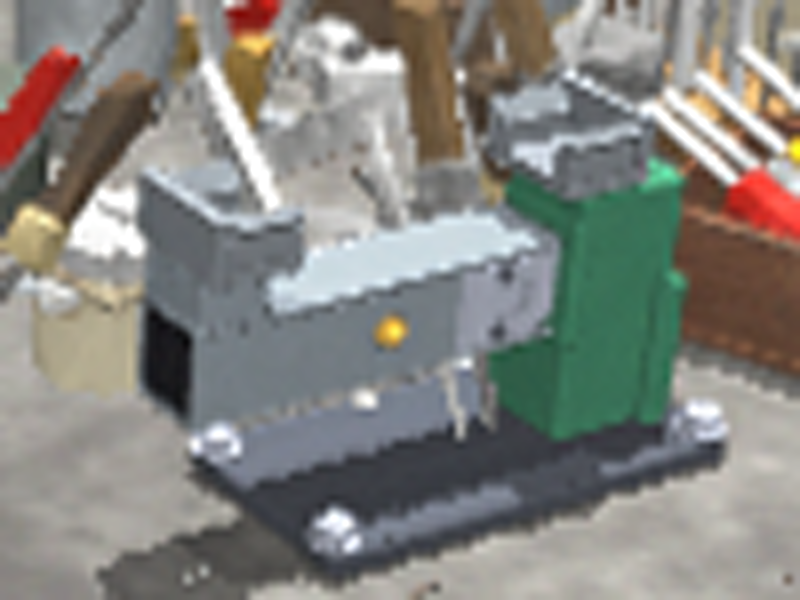

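View pics/top_bar.png

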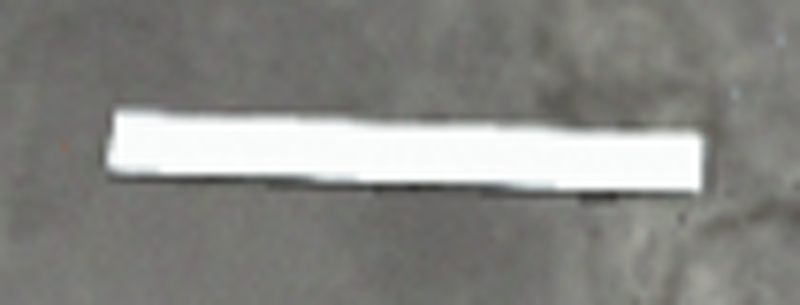

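View pics/scene_bar.png

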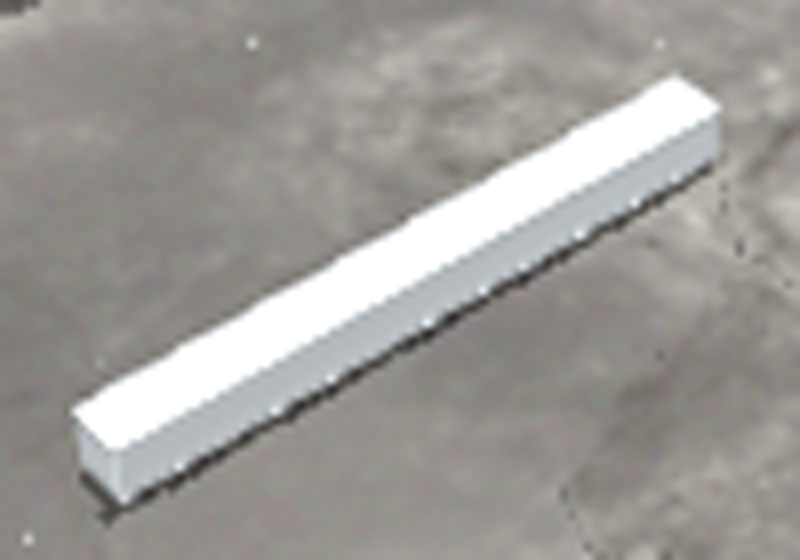

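```bash
cat > fit.py <<'E'
from h import *
from scipy.optimize import least_squares
T=lambda x,y:(290+(x-3.1)/7.273,195+(y-3.1)/7.273)
S=lambda x,y:(270+(x-3.5)/8,150+(y-3.5)/8)
pts=[('top',T(340,292),(20,19,70)),('top',T(360,174),(20,-20,70)),
('top',T(580,258),(-42,-12,110)),('top',T(660,278),(-70,-12,110)),('top',T(565,330),(-42,12,110)),
('top',T(163,135),(88,-12,110)),('top',T(150,213),(88,12,110)),('top',T(240,232),(60,12,110)),
('scene',S(391,331),(20,20,70)),('scene',S(192,428),(94,16,52)),('scene',S(143,390),(94,-16,52))]
f=lambda p:np.concatenate([(proj(c,R(p)@np.array(X)+[p[0],p[1],0])[0]-u) for c,u,X in pts])
def R(p):
    c,s=np.cos(p[2]),np.sin(p[2]);return np.array([[c,-s,0],[s,c,0],[0,0,1]])
r=least_squares(f,[420,-150,1.4],loss='soft_l1')
print(r.x,np.degrees(r.x[2]));print(f(r.x).reshape(-1,2).round(2))
# bar
tb=lambda x,y:(130+(x-3.3)/7.62,210+(y-3.3)/7.62)
sb=lambda x,y:(155+(x-3.5)/8,240+(y-3.5)/8)
pb=[('top',tb(114,108),(94,-9,18)),('top',tb(108,172),(94,9,18)),('top',tb(703,133),(-94,-9,18)),('top',tb(700,191),(-94,9,18)),
('scene',sb(75,411),(94,-9,18)),('scene',sb(121,447),(94,9,18)),('scene',sb(676,75),(-94,-9,18)),('scene',sb(720,106),(-94,9,18)),('scene',sb(121,503),(94,9,0))]
g=lambda p:np.concatenate([(proj(c,R(p)@np.array(X)+[p[0],p[1],0])[0]-u) for c,u,X in pb])
r=least_squares(g,[420,150,1.5],loss='soft_l1')
print(r.x,np.degrees(r.x[2]));print(g(r.x).reshape(-1,2).round(2))
print('tin',atz('top',333/1.5,243/1.5,32),'key',atz('top',410/1.5,238/1.5,15),atz('top',412/1.5,285/1.5,15))
E
python3 fit.py
```

```text
[ 538.44825703 -134.59625809 -111.80688295] -6406.062513400621
[[-1.59  0.45]
 [ 0.07  0.38]
 [ 0.31 -0.89]
 [ 1.64  0.04]
 [-0.35 -0.23]
 [ 0.63 -1.01]
 [-0.52 -1.28]
 [-0.6  -0.21]
 [ 1.76  1.01]
 [ 1.16  1.25]
 [ 0.16  0.47]]
[538.25968886 246.71338919   1.54349119] 88.43553066946798
[[-0.47  0.07]
 [-0.26 -0.86]
 [ 0.06 -0.22]
 [ 0.08 -0.37]
 [ 0.27 -0.32]
 [-0.37  0.26]
 [ 0.29  0.22]
 [ 0.28  0.07]
 [ 0.65  0.43]]
tin [701.81985937 154.71688114  32.        ] key [715.99890225  28.44636871  15.        ] [636.95470023  24.75444381  15.        ]
```

```bash
cat >> h.py <<'E'
from scipy.spatial.transform import Rotation as Ro
def tool():
    s=sense();q=s['ee_rot'];return Ro.from_quat([q[1],q[2],q[3],q[0]]),np.array(s['eef_pos']),s
def wproj(X,st=None):
    R,p,_=st or tool();k=get_calibration('wrist');K=np.array(k['camera_matrix']);M=np.array(k['T_tool_cam'])
    Xt=(np.atleast_2d(X)-p)@R.as_matrix();Xc=(Xt-M[:3,3])@M[:3,:3];u=(K@Xc.T).T;return u[:,:2]/u[:,2:]
def wray(u,v,st):
    R,p,_=st;k=get_calibration('wrist');K=np.array(k['camera_matrix']);M=np.array(k['T_tool_cam'])
    d=M[:3,:3]@np.linalg.inv(K)@[u,v,1];return p+R.as_matrix()@M[:3,3],R.as_matrix()@d
E
python3 - <<'E'
from h import *
R,p,s=tool();print(R.as_matrix().round(3),p)
E
```

```text
[[-0.     0.309 -0.951]
 [ 0.001 -0.951 -0.309]
 [-1.    -0.001 -0.   ]] [ 162.00612572 -499.15854558  205.97659998]
```

Emit:
jog_arm --increments '[{"y":-32,"z":-48},{"y":-32,"z":-48},{"y":-32,"z":-48},{"y":-32,"z":-48},{"y":-32,"z":-48}]'

```text
schema error: expected keys rx, ry, rz, x, y, z, hand
```

Emit:
jog_arm --increments '[{"y":-32,"z":-48},{"y":-32,"z":-48},{"y":-32,"z":-48},{"rx":-0.17},{"rx":-0.17}]'

```text
schema error: expected keys rx, ry, rz, x, y, z, hand
```

Emit:
jog_arm --increments '[{"rx":-0.17},{"rx":-0.17},{"rx":-0.17},{"rx":-0.17},{"rx":-0.17}]'

```text
schema error: expected keys rx, ry, rz, x, y, z, hand
```

Emit:
jog_arm --increments '[{"rx":-0.17},{"rx":-0.17},{"rx":-0.17},{"rx":-0.17},{"rx":-0.17}]'

```text
schema error: expected keys rx, ry, rz, x, y, z, hand
```

Emit:
jog_arm --increments '[{"rx":-0.17},{"rx":-0.17},{"rx":-0.17}]'

```text
schema error: expected keys rx, ry, rz, x, y, z, hand
```

Run:
```python
from h import *
st=tool();R,p,s=st;print(R.as_matrix().round(3),p,s['time_s'],s['joints'])
im=capture('wrist');save('w1.png',im);np.save('w1.npy',im)
```

```text
[[-0.     0.309 -0.951]
 [ 0.001 -0.951 -0.309]
 [-1.    -0.001 -0.   ]] [ 162.00612572 -499.15854558  205.97659998] 0.15 [-1.48041855e+00  3.13318784e-01  1.49823953e+00 -2.39427332e-05
  1.33099432e+00 -2.23425797e-01]
```

All keys are needed in each row.

Emit:
jog_arm --increments '[{"rx":0,"ry":0,"rz":0,"x":0,"y":-32,"z":-48,"hand":85},{"rx":0,"ry":0,"rz":0,"x":0,"y":-32,"z":-48,"hand":85},{"rx":0,"ry":0,"rz":0,"x":0,"y":-32,"z":-48,"hand":85},{"rx":0,"ry":0,"rz":0,"x":0,"y":-32,"z":-48,"hand":85},{"rx":0,"ry":0,"rz":0,"x":0,"y":-32,"z":-48,"hand":85}]'

```text
time_s: 0.82
eef_pos: [341.8, -271.5, 206.5]
ee_rot: [0.11, 0.699, 0.11, -0.698]
force: [-0.2, -0.7, -0.1]
grip_width: 0.99
```

Emit:
jog_arm --increments '[{"rx":0,"ry":0,"rz":0,"x":0,"y":-32,"z":-48,"hand":85},{"rx":0,"ry":0,"rz":0,"x":0,"y":-32,"z":-48,"hand":85},{"rx":0,"ry":0,"rz":0,"x":0,"y":-32,"z":-48,"hand":85},{"rx":-0.17,"ry":0,"rz":0,"x":0,"y":0,"z":0,"hand":85},{"rx":-0.17,"ry":0,"rz":0,"x":0,"y":0,"z":0,"hand":85}]'

```text
time_s: 1.45
eef_pos: [448.5, -136.5, 206.2]
ee_rot: [-0.229, -0.669, -0.23, 0.669]
force: [-0.4, -0.4, -0.1]
grip_width: 0.995
```

Emit:
jog_arm --increments '[{"rx":-0.17,"ry":0,"rz":0,"x":0,"y":0,"z":0,"hand":85},{"rx":-0.17,"ry":0,"rz":0,"x":0,"y":0,"z":0,"hand":85},{"rx":-0.17,"ry":0,"rz":0,"x":0,"y":0,"z":0,"hand":85},{"rx":-0.17,"ry":0,"rz":0,"x":0,"y":0,"z":0,"hand":85},{"rx":-0.17,"ry":0,"rz":0,"x":0,"y":0,"z":0,"hand":85}]'

```text
time_s: 2.08
eef_pos: [448.2, -137.3, 206.3]
ee_rot: [-0.484, -0.515, -0.485, 0.515]
force: [1.2, 0.2, -0.3]
grip_width: 0.997
```

Emit:
jog_arm --increments '[{"rx":-0.17,"ry":0,"rz":0,"x":0,"y":0,"z":0,"hand":85},{"rx":-0.17,"ry":0,"rz":0,"x":0,"y":0,"z":0,"hand":85},{"rx":-0.17,"ry":0,"rz":0,"x":0,"y":0,"z":0,"hand":85},{"rx":-0.17,"ry":0,"rz":0,"x":0,"y":0,"z":0,"hand":85},{"rx":-0.17,"ry":0,"rz":0,"x":0,"y":0,"z":0,"hand":85}]'

```text
time_s: 2.7
eef_pos: [448.2, -137.3, 206.3]
ee_rot: [0.654, 0.27, 0.654, -0.27]
force: [-0.1, 0.4, 0.1]
grip_width: 0.998
```

Emit:
jog_arm --increments '[{"rx":-0.17,"ry":0,"rz":0,"x":0,"y":0,"z":0,"hand":85},{"rx":-0.17,"ry":0,"rz":0,"x":0,"y":0,"z":0,"hand":85},{"rx":-0.17,"ry":0,"rz":0,"x":0,"y":0,"z":0,"hand":85}]'

```text
time_s: 3.08
eef_pos: [448.2, -137.3, 206.3]
ee_rot: [0.7, 0.096, 0.701, -0.096]
force: [-1.1, -0.1, 0.4]
grip_width: 0.997
```

Run:
```python
from h import *
st=tool();R,p,s=st;print(R.as_matrix().round(3),p,s['time_s'],s['joints'])
im=capture('wrist');save('w1.png',im);np.save('w1.npy',im)
```

```text
[[-0.     0.269  0.963]
 [ 0.     0.963 -0.269]
 [-1.     0.    -0.   ]] [ 448.18260651 -137.28657285  206.26977156] 3.075 [-5.47986491e-01  1.88824238e-01  1.65819445e+00  1.89072006e-05
  1.29492814e+00 -1.84657606e+00]
```

View pics/w1.png

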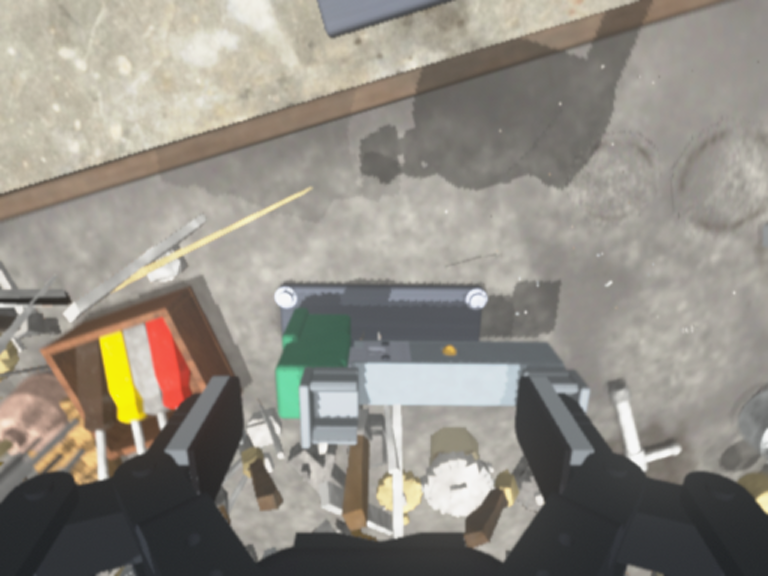

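Emit:
jog_arm --increments '[{"rx":0,"ry":0,"rz":0,"x":42,"y":0,"z":24,"hand":85},{"rx":0,"ry":-0.153,"rz":0,"x":0,"y":0,"z":0,"hand":85},{"rx":0,"ry":-0.153,"rz":0,"x":0,"y":0,"z":0,"hand":85},{"rx":0,"ry":-0.153,"rz":0,"x":0,"y":0,"z":0,"hand":85},{"rx":0,"ry":-0.153,"rz":0,"x":0,"y":0,"z":0,"hand":85}]'

```text
time_s: 3.75
eef_pos: [471.1, -144.2, 164.8]
ee_rot: [0.88, 0.064, 0.454, -0.125]
force: [0.9, 0.5, -0.3]
grip_width: 0.996
```

Run:
```python
from h import *
import pickle
st=tool();R,p,s=st;print(R.as_matrix().round(3),p,s['time_s'],s['joints'],s['dq'])
im=capture('wrist');save('w2.png',im);np.save('w2.npy',im);pickle.dump((R,p,0),open('w2.pkl','wb'))
```

```text
[[ 0.556  0.278  0.784]
 [-0.161  0.961 -0.226]
 [-0.816 -0.     0.579]] [ 471.06649666 -144.21017573  164.80129911] 3.75 [-0.66434367 -0.01045599  2.14968841  0.49727707  0.47048426 -2.33902391] [-0.32018495 -0.40544317  0.96560557  1.95015725 -1.39719694 -2.03849722]
```

View pics/w2.png

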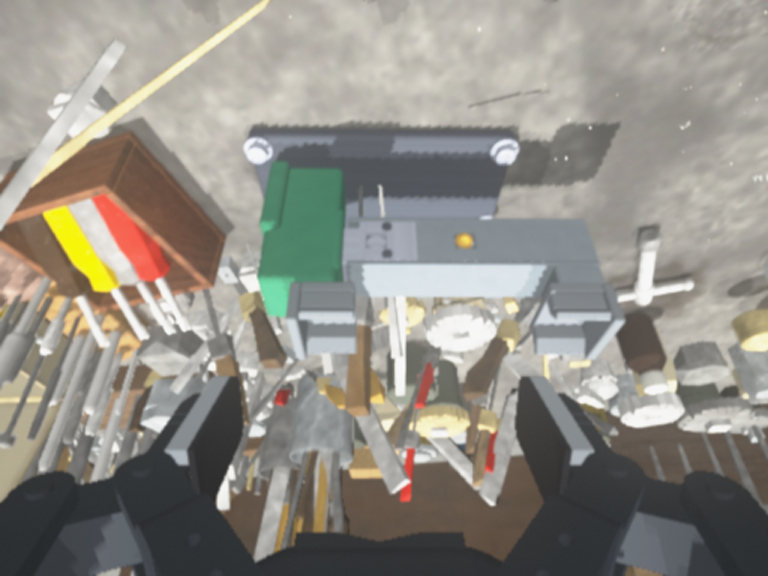

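Emit:
jog_arm --increments '[{"rx":0,"ry":0,"rz":0,"x":0,"y":0,"z":0,"hand":85},{"rx":0,"ry":0,"rz":0,"x":0,"y":0,"z":0,"hand":85}]'

```text
time_s: 4.05
eef_pos: [472.3, -144.5, 165.2]
ee_rot: [0.879, 0.064, 0.457, -0.123]
force: [0.7, -0.4, 0.0]
grip_width: 0.997
```

Run:
```python
from h import *
import pickle
st=tool();R,p,s=st;print(R.as_matrix().round(3),p,s['time_s'],s['dq'].round(3))
im=capture('wrist');np.save('w3.npy',im);pickle.dump((R,p,0),open('w3.pkl','wb'))
save('w3a.png',im,8,(215,135,345,195));save('w3b.png',im,5,(160,65,425,255))
```

```text
[[ 0.552  0.275  0.787]
 [-0.158  0.962 -0.225]
 [-0.819  0.     0.574]] [ 472.30712158 -144.4858637   165.24598738] 4.05 [ 0.002  0.003  0.003  0.018 -0.009 -0.023]
```

View pics/w3a.png

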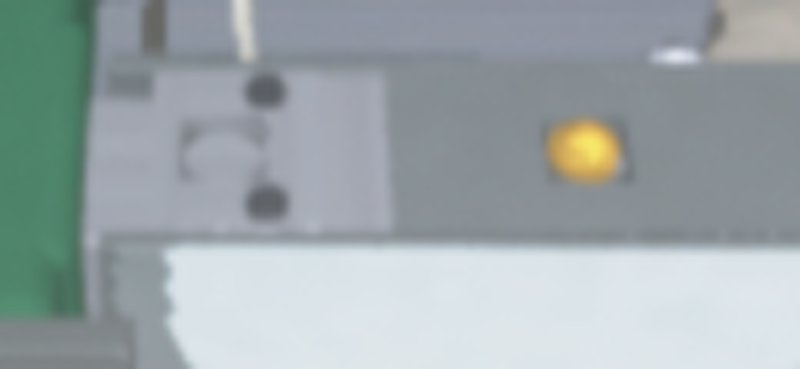

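View pics/w3b.png

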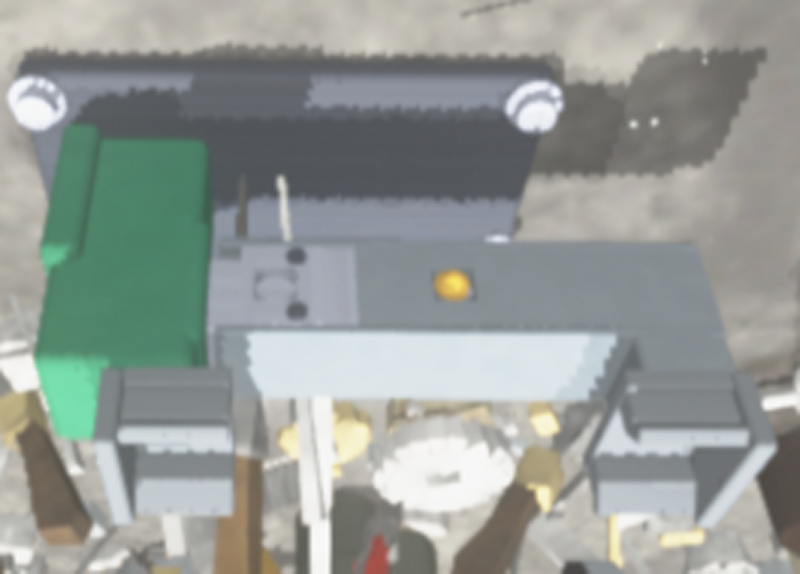

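```bash
cat > fit2.py <<'E'
from h import *
import pickle
from scipy.optimize import least_squares
exec(open('fit.py').read().split('# bar')[0].replace("print","(lambda *a:0)").replace("from h import *",""))
st=pickle.load(open('w3.pkl','rb'))
A=lambda x,y:(215+(x-2.6)/6.154,135+(y-2.6)/6.154)
B=lambda x,y:(160+(x-1)/3.019,65+(y-1)/3.019)
pw=[(A(589,150),(20,16,70)),(B(692,243),(94,16,52)),(B(717,330),(94,16,88)),(A(97,236),(-48,16,88)),(A(95,60),(-48,16,52))]
h=lambda p:np.concatenate([wproj(R(p)@np.array(X)+[p[0],p[1],0],st)[0]-u for u,X in pw])
for F in (h,lambda p:np.concatenate([h(p),f(p)])):
    r=least_squares(F,[538,-135,1.29],loss='soft_l1')
    print(r.x.round(2),np.degrees(r.x[2]));print(F(r.x).reshape(-1,2).round(1).tolist())
    P=r.x
    for nm,uv,yy in (('start',A(589,150),16),('next',A(224,151),16),('next+plate',A(224,151),18),('screw',A(265,92),17),('btn',A(585,152),20),('plateedge',A(390,150),17)):
        o,d=wray(*uv,st);M=R(P);ol=M.T@(o-[P[0],P[1],0]);dl=M.T@d;print(nm,(ol+dl*(yy-ol[1])/dl[1]).round(1))
E
python3 fit2.py
```

```text
[ 541.25 -133.53    1.28] 73.40461878460712
[[-1.4, -0.2], [-0.8, -0.7], [1.6, 1.5], [-0.3, 1.3], [1.6, -1.2]]
start [21.2 16.  70.3]
next [-30.5  16.   71. ]
next+plate [-30.5  18.   72.8]
screw [-24.6  17.   60.5]
btn [19.6 20.  74.2]
plateedge [-7.1 17.  71.5]
[ 539.75 -133.93    1.28] 73.41011660625183
[[-2.1, -1.3], [-1.2, -1.8], [1.3, 0.5], [-1.3, 0.3], [0.7, -2.2], [-1.9, -0.2], [-0.1, -0.2], [-0.0, -1.3], [1.3, -0.3], [-0.8, -0.7], [0.5, -1.9], [-0.8, -2.2], [-0.9, -1.1], [1.1, 0.9], [0.3, 1.0], [-0.5, 0.2]]
start [21.7 16.  71.5]
next [-29.7  16.   72.2]
next+plate [-29.7  18.   73.9]
screw [-23.9  17.   61.8]
btn [20.1 20.  75.4]
plateedge [-6.5 17.  72.6]
```

Emit:
jog_arm --increments '[{"rx":0,"ry":0,"rz":0,"x":-41,"y":0,"z":29,"hand":85},{"rx":0,"ry":0.153,"rz":0,"x":0,"y":0,"z":0,"hand":85},{"rx":0,"ry":0.153,"rz":0,"x":0,"y":0,"z":0,"hand":85},{"rx":0,"ry":0.153,"rz":0,"x":0,"y":0,"z":0,"hand":85},{"rx":0,"ry":0.153,"rz":0,"x":0,"y":0,"z":0,"hand":85}]'

```text
time_s: 4.72
eef_pos: [472.0, -144.6, 215.5]
ee_rot: [0.698, 0.098, 0.702, -0.099]
force: [-0.6, -0.7, 0.2]
grip_width: 0.995
```

Emit:
jog_arm --increments '[{"rx":0.176,"ry":0,"rz":0,"x":0,"y":0,"z":0,"hand":85},{"rx":0.176,"ry":0,"rz":0,"x":0,"y":0,"z":0,"hand":85},{"rx":0.176,"ry":0,"rz":0,"x":0,"y":0,"z":0,"hand":85},{"rx":0.176,"ry":0,"rz":0,"x":0,"y":0,"z":0,"hand":85},{"rx":0.176,"ry":0,"rz":0,"x":0,"y":0,"z":0,"hand":85}]'

```text
time_s: 5.35
eef_pos: [471.9, -144.5, 214.9]
ee_rot: [0.59, 0.388, 0.591, -0.39]
force: [-0.3, -0.5, -0.2]
grip_width: 0.993
```

Emit:
jog_arm --increments '[{"rx":0.176,"ry":0,"rz":0,"x":0,"y":0,"z":0,"hand":85},{"rx":0.176,"ry":0,"rz":0,"x":0,"y":0,"z":0,"hand":85},{"rx":0.176,"ry":0,"rz":0,"x":0,"y":0,"z":0,"hand":85},{"rx":0.176,"ry":0,"rz":0,"x":0,"y":0,"z":0,"hand":85}]'

```text
time_s: 5.85
eef_pos: [471.9, -144.5, 214.9]
ee_rot: [-0.42, -0.568, -0.42, 0.57]
force: [-0.6, -0.4, -0.8]
grip_width: 0.998
```

```bash
cat >> h.py <<'E'
def togo(X,yawz=None):
    R,p,s=tool();M=R.as_matrix();print('pos',p.round(1),'x',M[:,0].round(3),'yaw_z',np.degrees(np.arctan2(M[1,2],M[0,2])).round(2),'t',s['time_s'],'F',np.round(s['force'],1),'grip',round(s['grip_width']*85.4,1),'maxdq',abs(s['dq']).max().round(3))
    print('shift tool',(M.T@(np.array(X)-p)).round(1))
    if yawz is not None: print('rx',round(-np.radians((yawz-np.degrees(np.arctan2(M[1,2],M[0,2]))+180)%360-180),3))
E
python3 -c "
from h import *
togo([546.2,-114.5,200],-106.6)"
```

```text
pos [ 471.9 -144.5  214.9] x [-0.001 -0.002 -1.   ] yaw_z -107.1 t 5.85 F [-0.6 -0.4 -0.8] grip 85.2 maxdq 1.396
shift tool [ 14.7  62.2 -50.6]
rx -0.009
```

Emit:
jog_arm --increments '[{"rx":0,"ry":0,"rz":0,"x":7,"y":31,"z":-25,"hand":85},{"rx":0,"ry":0,"rz":0,"x":7,"y":31,"z":-25,"hand":85},{"rx":0,"ry":0,"rz":0,"x":0,"y":0,"z":0,"hand":85},{"rx":0,"ry":0,"rz":0,"x":0,"y":0,"z":0,"hand":85}]'

```text
time_s: 6.35
eef_pos: [545.2, -114.2, 200.7]
ee_rot: [-0.422, -0.567, -0.422, 0.568]
force: [-0.4, 0.5, -0.1]
grip_width: 0.994
```

Run:
```python
from h import *
import pickle
togo([546.2,-114.5,200],-106.6)
R,p,s=tool();im=capture('wrist');np.save('w4.npy',im);pickle.dump((R,p,0),open('w4.pkl','wb'));save('w4.png',im)
```

```text
pos [ 545.2 -114.2  200.7] x [-0.001 -0.001 -1.   ] yaw_z -106.71 t 6.35 F [-0.4  0.5 -0.1] grip 84.9 maxdq 0.022
shift tool [ 0.7  1.1 -0. ]
rx -0.002
```

View pics/w4.png

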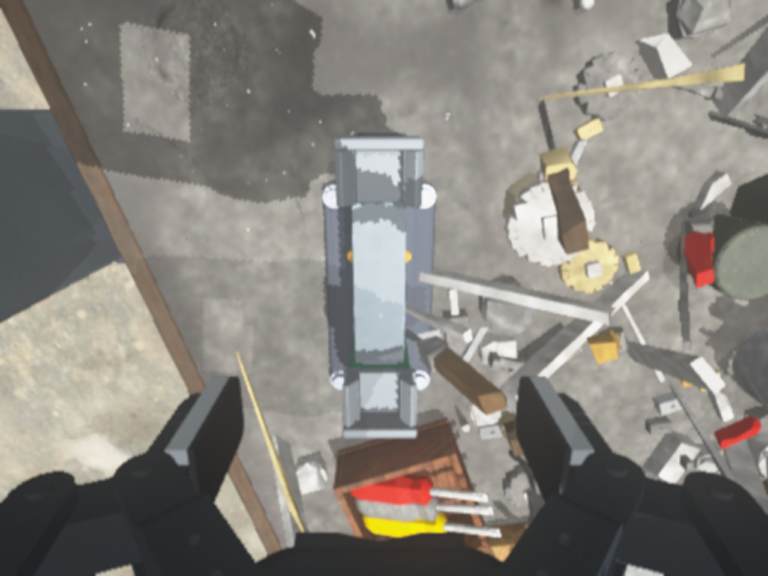

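Run:
```python
from h import *
im=np.load('w4.npy');save('w4c.png',im,6,(210,85,305,185));save('w4d.png',im,6,(210,195,305,295))
```

View pics/w4c.png

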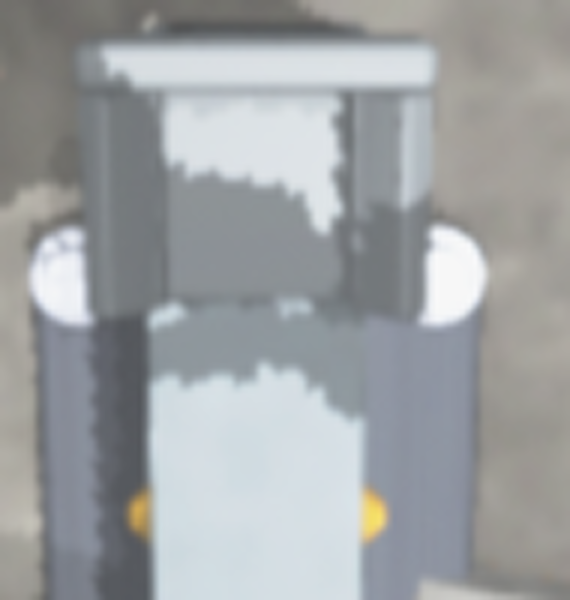

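View pics/w4d.png

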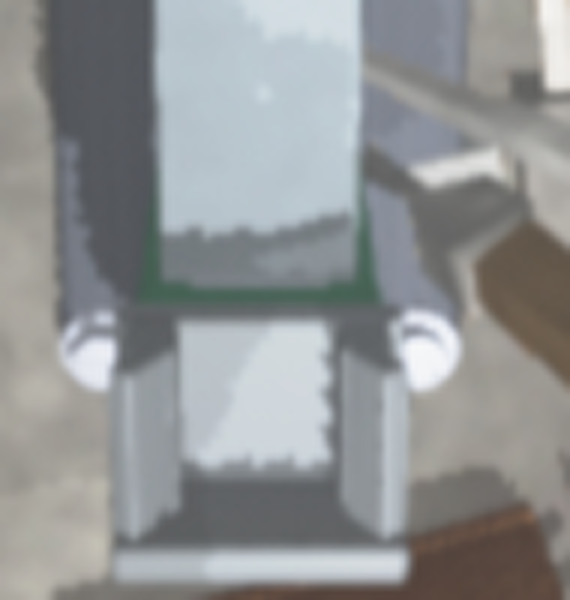

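```bash
cat > fit3.py <<'E'
from h import *
import pickle
from scipy.optimize import least_squares
st=pickle.load(open('w4.pkl','rb'))
C=lambda x,y:(None if x is None else 210+(x-2.5)/6,None if y is None else 85+(y-2.5)/6)
D=lambda x,y:(None if x is None else 210+(x-2.5)/6,None if y is None else 195+(y-2.5)/6)
pw=[(C(128,516),(20,20.5,70)),(C(387,516),(20,-20.5,70)),(C(152,516),(20,16,88)),(C(363,516),(20,-16,88)),
(C(163,200),(74,12,110)) and (C(163,None),(74,12,110)),(C(345,None),(74,-12,110)),(C(None,92),(88,0,128)),(C(None,302),(60,0,110)),
(D(160,None),(-30,16,88)),(D(358,None),(-30,-16,88)),(D(178,320),(-42,12,110)),(D(340,320),(-42,-12,110)),(D(None,545),(-70,0,128))]
def R(p):
    c,s=np.cos(p[2]),np.sin(p[2]);return np.array([[c,-s,0],[s,c,0],[0,0,1]])
def h(p):
    o=[]
    for u,X in pw:
        q=wproj(R(p)@np.array(X)+[p[0],p[1],p[3]],st)[0]
        o+=[0 if u[i] is None else q[i]-u[i] for i in (0,1)]
    return np.array(o)
r=least_squares(h,[540,-134,1.28,0],loss='soft_l1')
print(r.x.round(2),np.degrees(r.x[2]));print(h(r.x).reshape(-1,2).round(1).tolist())
print(R(r.x)@[20,0,0]+[r.x[0],r.x[1],0])
E
python3 fit3.py
```

```text
[ 540.16 -132.82    1.29    1.55] 73.69468791117454
[[0.2, -0.9], [-0.3, -1.2], [-0.1, 4.3], [-0.0, 4.1], [0.0, 0.0], [0.1, 0.0], [0.0, 0.0], [0.0, -0.2], [-0.2, 0.0], [0.2, 0.0], [0.3, -0.4], [-0.2, -0.5], [0.0, 0.5]]
[ 545.77766078 -113.62286192    0.        ]
```

Emit:
jog_arm --increments '[{"rx":-0.006,"ry":0,"rz":0,"x":50,"y":0.4,"z":-0.7,"hand":85},{"rx":0,"ry":0,"rz":0,"x":50,"y":0,"z":0,"hand":70},{"rx":0,"ry":0,"rz":0,"x":30,"y":0,"z":0,"hand":60},{"rx":0,"ry":0,"rz":0,"x":15,"y":0,"z":0,"hand":60},{"rx":0,"ry":0,"rz":0,"x":0,"y":0,"z":0,"hand":60}]' --force 25

```text
time_s: 7.02
eef_pos: [545.7, -113.7, 55.8]
ee_rot: [-0.424, -0.566, -0.424, 0.566]
force: [0.2, -0.6, 0.5]
grip_width: 0.701
```

Run:
```python
from h import *
togo([545.8,-113.6,55],-106.3)
save('w5.png',capture('wrist'));save('s5.png',capture('scene'),5,(230,100,390,225))
```

```text
pos [ 545.7 -113.7   55.8] x [-0. -0. -1.] yaw_z -106.37 t 7.025 F [ 0.2 -0.6  0.5] grip 59.9 maxdq 0.026
shift tool [ 0.8  0.1 -0.1]
rx -0.001
```

View pics/w5.png

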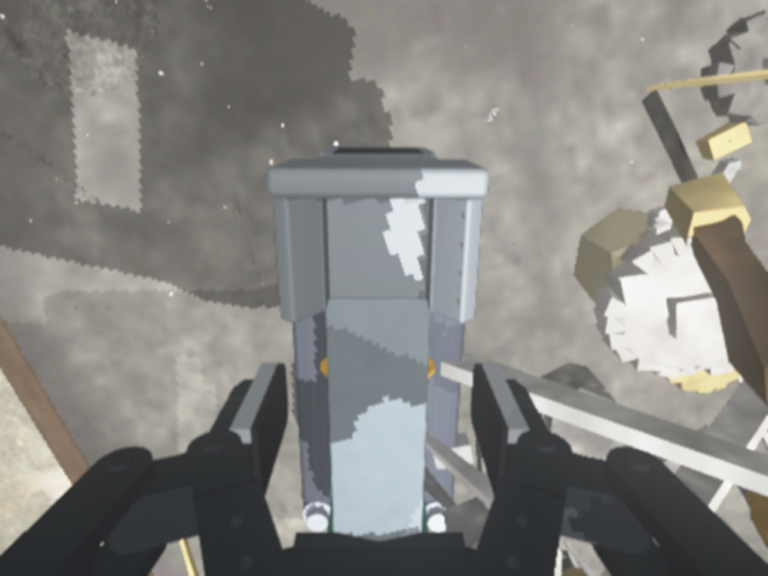

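View pics/s5.png

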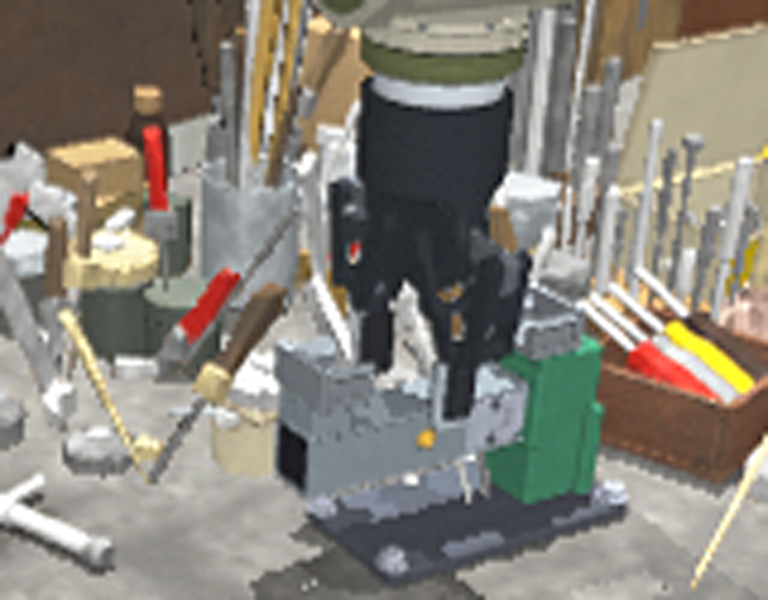

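Run:
```python
from h import *
r=np.array([np.cos(np.radians(73.7)),np.sin(np.radians(73.7)),0]);y=np.array([-r[1],r[0],0])
b=np.array([545.8,-113.6,70])
print(wproj([b+y*20.5,b-y*20.5,b+y*20.5+r*5,b+y*18-r*5])*1.5)
```

```text
[[318.47240374 360.77025121]
 [431.80266124 360.68064836]
 [317.9180657  348.28039699]
 [325.86751259 373.02690766]]
```

Emit:
jog_arm --increments '[{"rx":0,"ry":0,"rz":0,"x":1,"y":0,"z":0,"hand":44},{"rx":0,"ry":0,"rz":0,"x":0,"y":0,"z":0,"hand":44}]'

```text
time_s: 7.38
eef_pos: [546.1, -113.4, 55.3]
ee_rot: [0.424, 0.566, 0.424, -0.566]
force: [0.4, 0.4, -0.7]
grip_width: 0.513
```

Run:
```python
from h import *
togo([545.8,-113.6,55],-106.3)
save('w6.png',capture('wrist'),3,(130,150,390,345));save('s6.png',capture('scene'),6,(270,130,390,220))
```

```text
pos [ 546.1 -113.4   55.3] x [ 0.001 -0.    -1.   ] yaw_z -106.32 t 7.375 F [ 0.4  0.4 -0.7] grip 43.8 maxdq 0.003
shift tool [ 0.3 -0.3  0.3]
rx -0.0
```

View pics/w6.png

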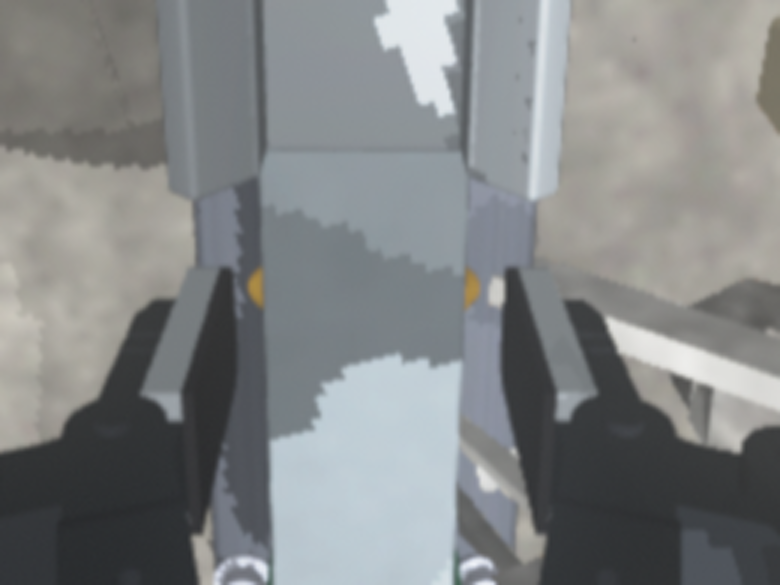

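View pics/s6.png

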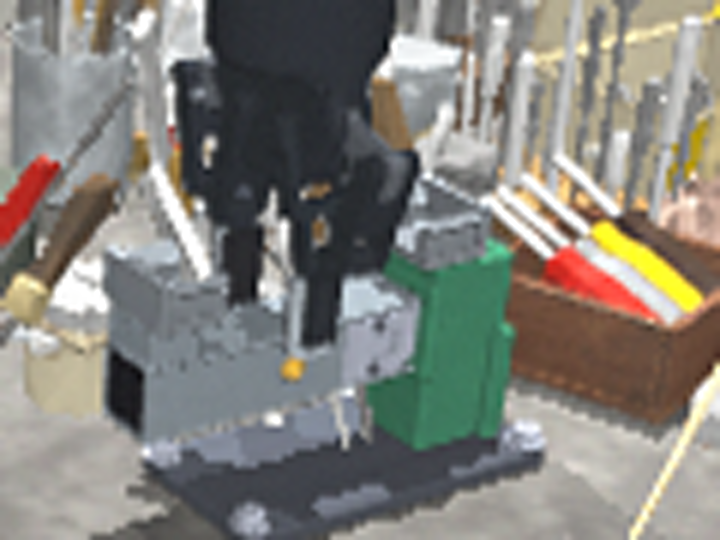

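Run:
```python
from h import *
r=np.array([np.cos(np.radians(73.7)),np.sin(np.radians(73.7)),0]);y=np.array([-r[1],r[0],0])
o=np.array([540.2,-132.8,0]);W=lambda X:o+r*X[0]+y*X[1]+[0,0,X[2]]
for X in [(20,20,70),(9,22,57),(31,22,57),(9,22,75),(31,22,75),(9,36,70),(31,36,70),(94,16,52)]:
    print(X,((proj('scene',W(X))[0]-[270,130])*6).round(0), (wproj(W(X))[0]-[130,150])*3)
```

```text
(20, 20, 70) [295. 372.] [252.01077724 278.37551856]
(9, 22, 57) [316. 395.] [251.41528088 296.65520354]
(31, 22, 57) [274. 406.] [246.98028369 192.86996454]
(9, 22, 75) [320. 357.] [239.90452342 347.21529852]
(31, 22, 75) [278. 369.] [234.51525399 234.81519421]
(9, 36, 70) [340. 382.] [166.62153402 332.16669258]
(31, 36, 70) [298. 394.] [158.32918998 222.28608028]
(94, 16, 52) [142. 445.] [ 270.86900416 -156.10045153]
```

Run:
```python
from h import *
k=get_calibration('wrist');K=np.array(k['camera_matrix']);M=np.array(k['T_tool_cam'])
for (a,b,yy) in [(234,270,-21.9),(205,268,-21.9),(505,268,21.9),(192,525,-21.9),(232,345,-21.9)]:
    d=M[:3,:3]@np.linalg.inv(K)@[130+a/3,150+b/3,1];o=M[:3,3];print(a,b,(o+d*(yy-o[1])/d[1]).round(1))
im=capture('scene');save('s6z.png',im,12,(300,165,340,200))
```

```text
234 270 [-23.7 -21.9  -5.9]
205 268 [-49.6 -21.9 -19.9]
505 268 [-35.   21.9 -12.3]
192 525 [-68.9 -21.9   6.7]
232 345 [-29.7 -21.9   4.8]
```

View pics/s6z.png

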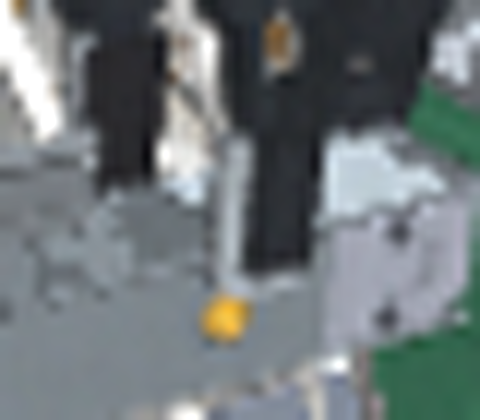

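Emit:
jog_arm --increments '[{"rx":0,"ry":0,"rz":0,"x":0,"y":0,"z":0,"hand":36},{"rx":0,"ry":0,"rz":0,"x":0,"y":0,"z":0,"hand":36},{"rx":0,"ry":0,"rz":0,"x":0,"y":0,"z":0,"hand":36}]' --force 20

```text
time_s: 7.9
eef_pos: [545.8, -113.3, 54.6]
ee_rot: [-0.424, -0.566, -0.424, 0.566]
force: [0.3, -0.2, 0.1]
grip_width: 0.423
```

Run:
```python
from h import *
togo([545.8,-113.6,55],-106.3)
save('w7.png',capture('wrist'),3,(130,150,390,345));save('s7.png',capture('scene'),12,(295,160,345,200))
```

```text
pos [ 545.8 -113.3   54.6] x [-0.  0. -1.] yaw_z -106.33 t 7.9 F [ 0.3 -0.2  0.1] grip 36.1 maxdq 0.001
shift tool [-0.4  0.   0.3]
rx -0.0
```

View pics/w7.png

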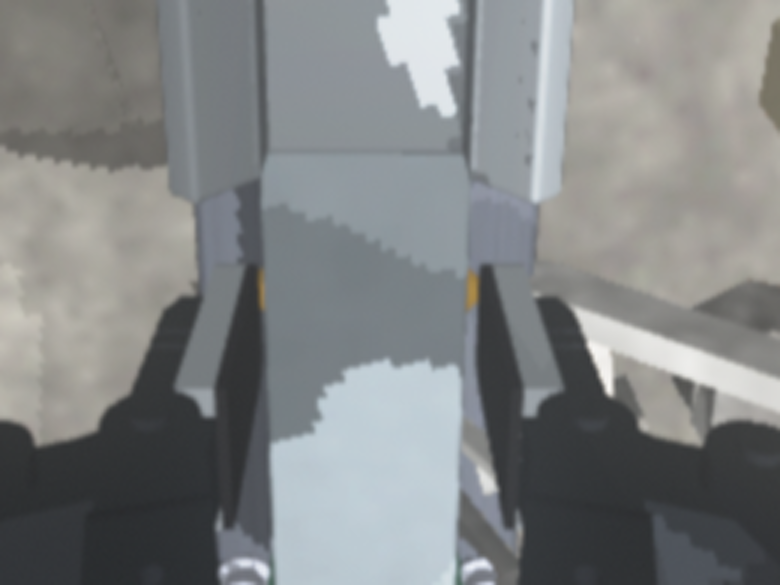

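View pics/s7.png

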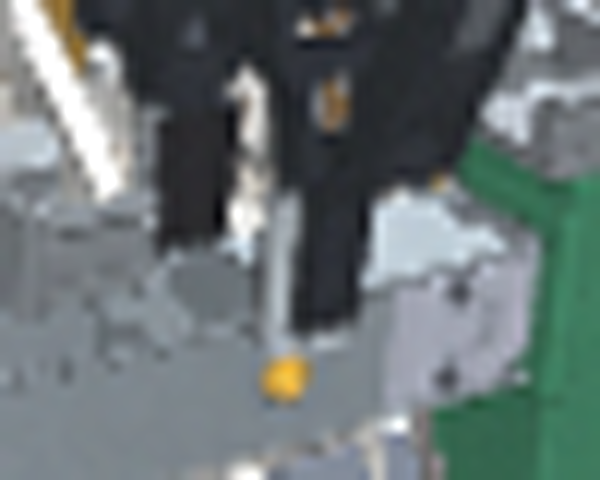

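```bash
cat >> h.py <<'E'
rx_=np.array([np.cos(np.radians(73.7)),np.sin(np.radians(73.7)),0]);ry_=np.array([-rx_[1],rx_[0],0])
o_=np.array([540.2,-132.8,0]);Mr=np.array([rx_,ry_,[0,0,1]]).T
def rest_at(o,d,ax,val):
    ol=Mr.T@(o-o_);dl=Mr.T@d;return ol+dl*(val-ol[ax])/dl[ax]
E
python3 - <<'E'
from h import *
for a,b,y in [(266,355,18),(290,355,18),(290,355,24),(297,330,26),(357,325,26),(300,195,26),(287,378,20)]:
    o,d=ray('scene',295+(a-6)/12,160+(b-6)/12);print(a,b,y,rest_at(o,d,1,y).round(1))
# wrist tips
st=tool()
for a,b,y in [(258,270,18),(487,268,-18),(245,268,18)]:
    o,d=wray(130+(a-1)/3,150+(b-1)/3,st);print(a,b,rest_at(o,d,1,y).round(1))
E
```

```text
266 355 18 [27.3 18.  79.1]
290 355 18 [20.9 18.  77.5]
290 355 24 [25.9 24.  81.5]
297 330 26 [26.4 26.  88.4]
357 325 26 [10.4 26.  85.7]
300 195 26 [ 29.2  26.  120.1]
287 378 20 [22.7 20.  73.4]
258 270 [26.8 18.  79.1]
487 268 [ 36.  -18.   95.9]
245 268 [35.1 18.  94.2]
```

Emit:
jog_arm --increments '[{"rx":0,"ry":0,"rz":0,"x":0,"y":0,"z":1.5,"hand":48},{"rx":0,"ry":0,"rz":0,"x":5,"y":0,"z":0,"hand":48},{"rx":0,"ry":0,"rz":0,"x":3,"y":0,"z":0,"hand":48},{"rx":0,"ry":0,"rz":0,"x":0,"y":0,"z":0,"hand":48}]'

```text
time_s: 8.5
eef_pos: [545.2, -114.7, 46.2]
ee_rot: [-0.424, -0.566, -0.424, 0.566]
force: [-0.5, -0.1, 0.0]
grip_width: 0.564
```

Emit:
jog_arm --increments '[{"rx":0,"ry":0,"rz":0,"x":3,"y":0,"z":0,"hand":48},{"rx":0,"ry":0,"rz":0,"x":3,"y":0,"z":0,"hand":48},{"rx":0,"ry":0,"rz":0,"x":0,"y":0,"z":0,"hand":48}]'

```text
time_s: 8.88
eef_pos: [545.3, -114.7, 40.3]
ee_rot: [-0.424, -0.566, -0.424, 0.566]
force: [-0.0, 0.4, -1.0]
grip_width: 0.562
```

Run:
```python
from h import *
togo([545.8,-113.6,41],-106.3)
save('w8.png',capture('wrist'),3,(130,150,390,345));save('s8.png',capture('scene'),6,(270,110,395,210))
```

```text
pos [ 545.3 -114.7   40.3] x [-0.  0. -1.] yaw_z -106.33 t 8.875 F [-0.   0.4 -1. ] grip 48.0 maxdq 0.005
shift tool [-0.7  0.2 -1.2]
rx -0.001
```

View pics/w8.png

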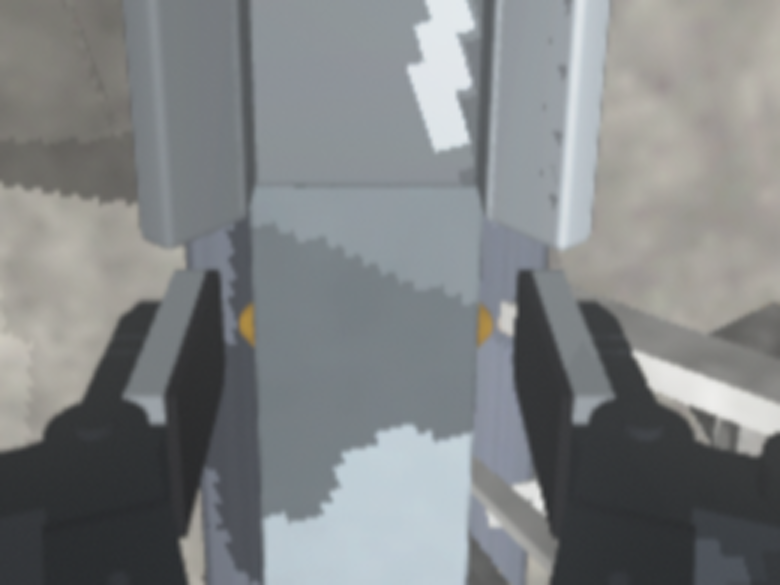

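View pics/s8.png

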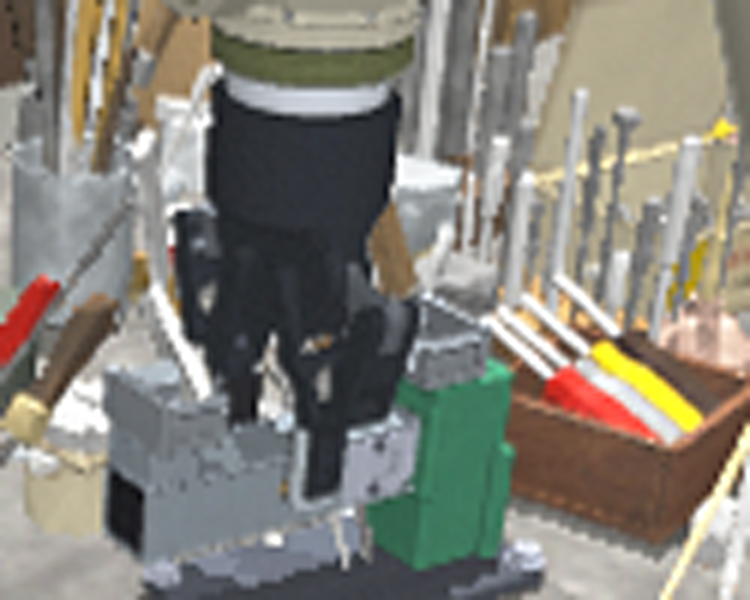

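Emit:
jog_arm --increments '[{"rx":0,"ry":0,"rz":0,"x":0,"y":0,"z":-3,"hand":40},{"rx":0,"ry":0,"rz":0,"x":0,"y":0,"z":0,"hand":30},{"rx":0,"ry":0,"rz":0,"x":0,"y":0,"z":0,"hand":30},{"rx":0,"ry":0,"rz":0,"x":0,"y":0,"z":0,"hand":30}]' --force 30

```text
time_s: 9.48
eef_pos: [545.8, -111.3, 40.9]
ee_rot: [-0.423, -0.566, -0.424, 0.566]
force: [-4.8, 3.5, 5.7]
grip_width: 0.367
```

Run:
```python
from h import *
togo([545.8,-113.6,41],-106.3)
save('w9.png',capture('wrist'),3,(130,150,390,345));save('s9.png',capture('scene'),8,(290,145,375,210))
```

```text
pos [ 545.8 -111.3   40.9] x [-0.001  0.001 -1.   ] yaw_z -106.33 t 9.475 F [-4.8  3.5  5.7] grip 31.4 maxdq 0.002
shift tool [-0.1  0.6  2.2]
rx -0.0
```

View pics/w9.png

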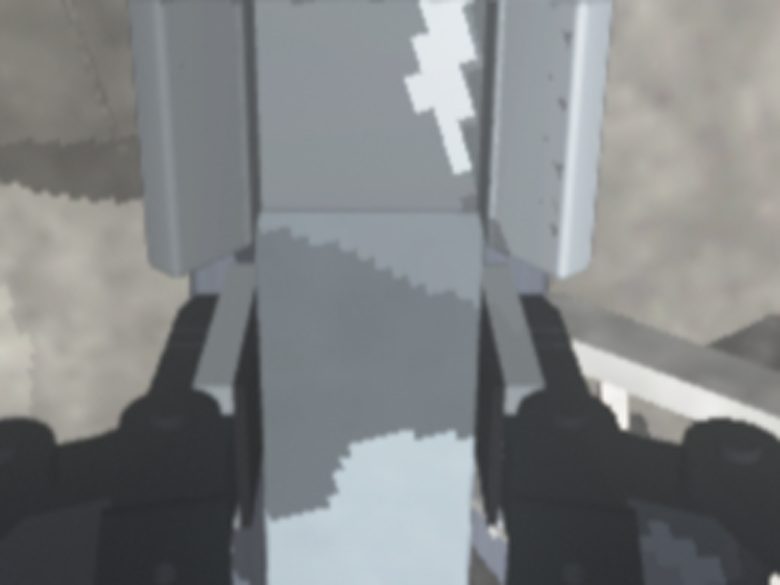

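View pics/s9.png

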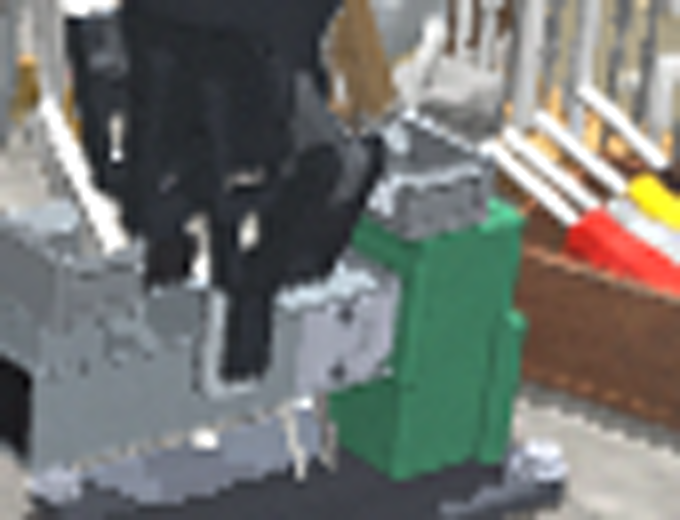

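Emit:
jog_arm --increments '[{"rx":0,"ry":0,"rz":0,"x":0,"y":-0.5,"z":0,"hand":30},{"rx":0,"ry":0,"rz":0,"x":0,"y":0,"z":-1,"hand":30},{"rx":0,"ry":0,"rz":0,"x":0,"y":0,"z":-1,"hand":30}]'

```text
time_s: 9.95
eef_pos: [546.0, -110.7, 40.9]
ee_rot: [-0.424, -0.565, -0.424, 0.566]
force: [-6.8, -4.6, 5.8]
grip_width: 0.367
```

```bash
cat >> h.py <<'E'
def fr():
    R,p,s=tool();l=Mr.T@(p-o_);print('t',round(s['time_s'],2),'rest pos',l.round(2),'F rest',(Mr.T@s['force']).round(1),'grip',round(s['grip_width']*85.4,2),'torq',np.round(Mr.T@s['wrist_torque'],2))
E
python3 -c "
from h import *
fr()"
```

```text
t 9.95 rest pos [22.83  0.6  40.87] F rest [-6.3  5.2  5.8] grip 31.35 torq [ 0.8   0.86 -0.11]
```

Emit:
jog_arm --increments '[{"rx":0,"ry":0,"rz":0,"x":0,"y":-0.5,"z":-1,"hand":30},{"rx":0,"ry":0,"rz":0,"x":0,"y":0,"z":-1,"hand":30}]'

```text
time_s: 10.2
eef_pos: [546.5, -109.2, 40.8]
ee_rot: [-0.425, -0.566, -0.423, 0.566]
force: [-3.2, -7.8, 4.1]
grip_width: 0.371
```

```bash
python3 -c "
from h import *
fr()"
```

```text
t 10.2 rest pos [24.41  0.56 40.85] F rest [-8.4  0.9  4.1] grip 31.67 torq [ 0.46  1.26 -0.05]
```

Emit:
jog_arm --increments '[{"rx":0,"ry":0,"rz":0,"x":0,"y":0,"z":-1,"hand":30},{"rx":0,"ry":0,"rz":0,"x":0,"y":0,"z":-1,"hand":30}]'

```text
time_s: 10.45
eef_pos: [547.0, -107.5, 40.9]
ee_rot: [-0.425, -0.565, -0.423, 0.566]
force: [-3.7, -8.2, 2.4]
grip_width: 0.372
```

```bash
python3 -c "
from h import *
fr();im=capture('wrist');save('w10.png',im,3,(130,150,390,345));save('s10.png',capture('scene'),8,(290,145,375,210))"
```

```text
t 10.45 rest pos [26.2   0.54 40.89] F rest [-8.9  1.2  2.4] grip 31.76 torq [ 0.5   1.31 -0.09]
```

View pics/w10.png

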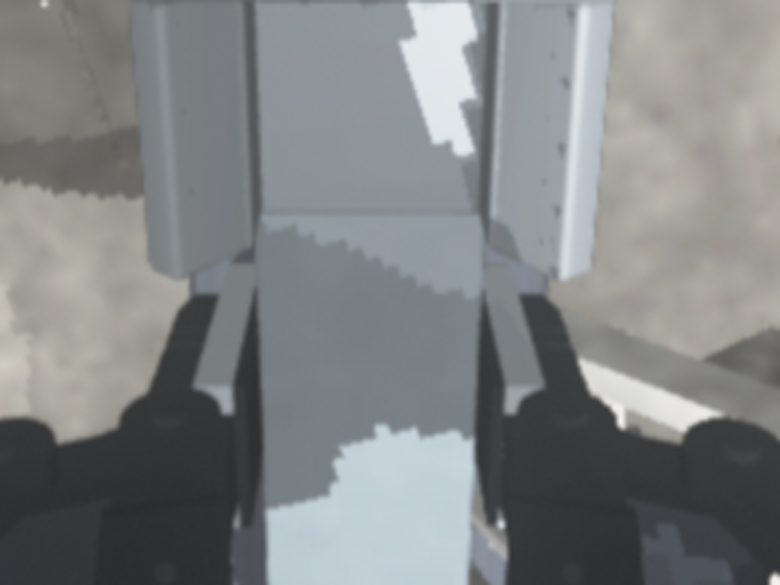

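View pics/s10.png

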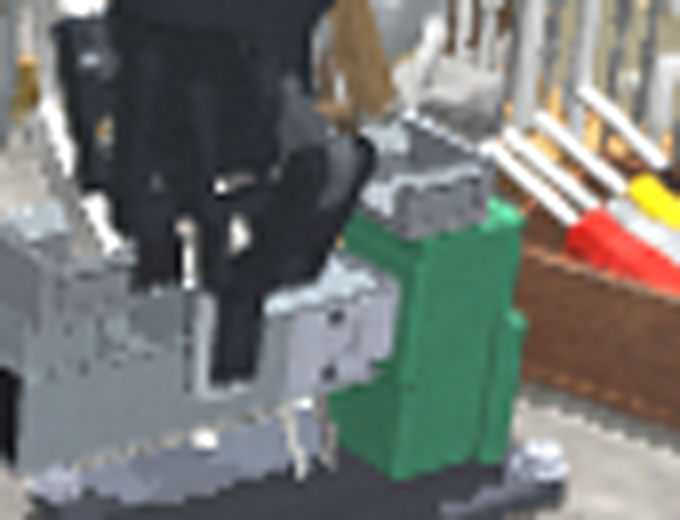

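Emit:
jog_arm --increments '[{"rx":0,"ry":0,"rz":0,"x":0,"y":0,"z":-2,"hand":30},{"rx":0,"ry":0,"rz":0,"x":0,"y":0,"z":-2,"hand":30},{"rx":0,"ry":0,"rz":0,"x":0,"y":0,"z":-2,"hand":30}]'

```text
time_s: 10.92
eef_pos: [548.9, -101.2, 40.9]
ee_rot: [-0.425, -0.566, -0.423, 0.566]
force: [-2.7, -5.5, 2.7]
grip_width: 0.37
```

```bash
python3 -c "
from h import *
fr()"
```

```text
t 10.93 rest pos [32.78  0.52 40.89] F rest [-6.   1.1  2.7] grip 31.61 torq [ 0.4   0.79 -0.11]
```

Emit:
jog_arm --increments '[{"rx":0,"ry":0,"rz":0,"x":0,"y":0,"z":-2,"hand":30},{"rx":0,"ry":0,"rz":0,"x":0,"y":0,"z":-2,"hand":30},{"rx":0,"ry":0,"rz":0,"x":0,"y":0,"z":-2,"hand":30},{"rx":0,"ry":0,"rz":0,"x":0,"y":0,"z":-2,"hand":30},{"rx":0,"ry":0,"rz":0,"x":0,"y":0,"z":-2,"hand":30}]'

```text
time_s: 11.55
eef_pos: [551.7, -91.6, 40.9]
ee_rot: [-0.425, -0.566, -0.423, 0.566]
force: [-2.1, -5.1, 3.9]
grip_width: 0.367
```

```bash
python3 -c "
from h import *
fr();im=capture('wrist');save('w11.png',im,3,(130,150,390,345));save('s11.png',capture('scene'),8,(290,145,375,210))"
```

```text
t 11.55 rest pos [42.81  0.49 40.87] F rest [-5.5  0.6  3.9] grip 31.36 torq [ 0.38  0.82 -0.09]
```

View pics/w11.png

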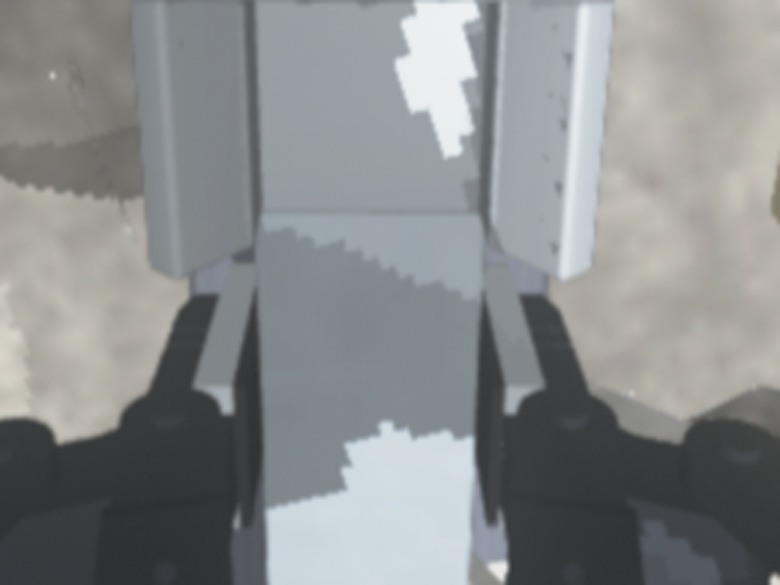

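View pics/s11.png

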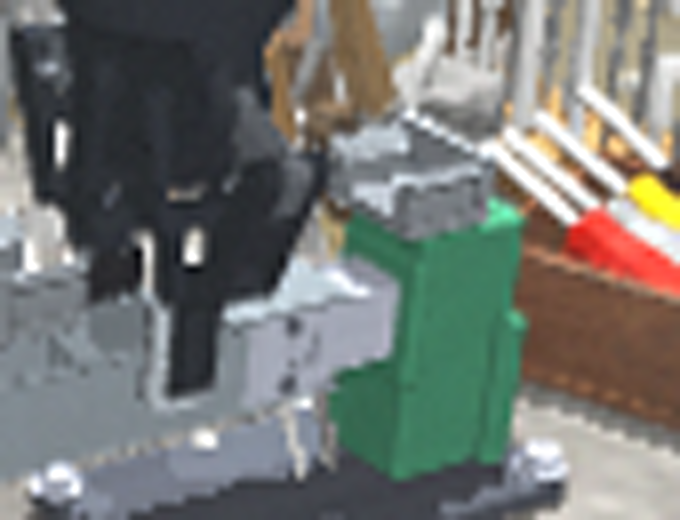

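Emit:
jog_arm --increments '[{"rx":0,"ry":0,"rz":0,"x":0,"y":0,"z":-2,"hand":30},{"rx":0,"ry":0,"rz":0,"x":0,"y":0,"z":-2,"hand":30},{"rx":0,"ry":0,"rz":0,"x":0,"y":0,"z":-2,"hand":30},{"rx":0,"ry":0,"rz":0,"x":0,"y":0,"z":-2,"hand":30},{"rx":0,"ry":0,"rz":0,"x":0,"y":0,"z":-2,"hand":30}]'

```text
time_s: 12.28
eef_pos: [554.7, -81.7, 40.9]
ee_rot: [-0.424, -0.566, -0.423, 0.566]
force: [-1.6, -5.6, 3.1]
grip_width: 0.368
```

```bash
python3 -c "
from h import *
fr();im=capture('scene');np.save('s12.npy',im);save('s12.png',im,12,(295,170,345,205))"
```

```text
t 12.28 rest pos [53.09  0.44 40.89] F rest [-5.8 -0.   3.1] grip 31.43 torq [ 0.31  0.8  -0.05]
```

View pics/s12.png

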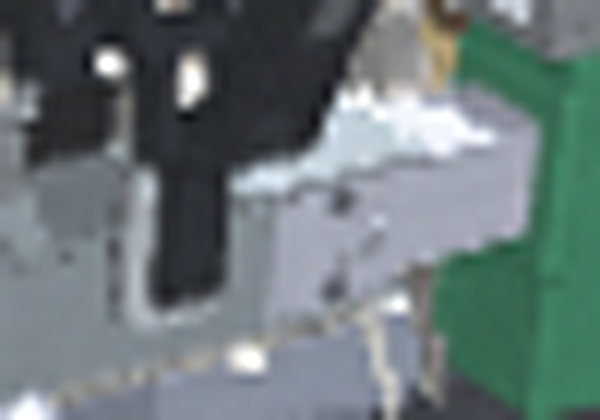

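Emit:
jog_arm --increments '[{"rx":0,"ry":0,"rz":0,"x":0,"y":0,"z":-1,"hand":30},{"rx":0,"ry":0,"rz":0,"x":0,"y":0,"z":-1,"hand":30},{"rx":0,"ry":0,"rz":0,"x":0,"y":0,"z":-1,"hand":30},{"rx":0,"ry":0,"rz":0,"x":0,"y":0,"z":-1,"hand":30}]'

```text
time_s: 12.82
eef_pos: [555.8, -77.8, 40.9]
ee_rot: [0.424, 0.566, 0.423, -0.566]
force: [-0.9, -5.2, 3.1]
grip_width: 0.377
```

```bash
python3 -c "
from h import *
fr()"
```

```text
t 12.82 rest pos [57.17  0.44 40.86] F rest [-5.3 -0.6  3.1] grip 32.2 torq [ 0.17  0.87 -0.07]
```

Emit:
jog_arm --increments '[{"rx":0,"ry":0,"rz":0,"x":0,"y":0,"z":-1,"hand":30},{"rx":0,"ry":0,"rz":0,"x":0,"y":0,"z":-1,"hand":30}]'

```text
time_s: 13.08
eef_pos: [556.4, -75.9, 40.9]
ee_rot: [0.424, 0.566, 0.423, -0.566]
force: [-1.9, -5.3, 3.3]
grip_width: 0.37
```

```bash
python3 -c "
from h import *
fr()"
```

```text
t 13.07 rest pos [59.18  0.45 40.87] F rest [-5.6  0.3  3.3] grip 31.57 torq [ 0.23  0.82 -0.1 ]
```

Emit:
jog_arm --increments '[{"rx":0,"ry":0,"rz":0,"x":0,"y":0,"z":-1,"hand":30},{"rx":0,"ry":0,"rz":0,"x":0,"y":0,"z":-1,"hand":30}]'

```text
time_s: 13.32
eef_pos: [557.0, -74.0, 40.9]
ee_rot: [0.424, 0.566, 0.423, -0.566]
force: [-1.1, -4.9, 2.9]
grip_width: 0.367
```

```bash
python3 -c "
from h import *
fr();im=capture('scene');np.save('s13.npy',im);save('s13.png',im,12,(295,170,345,205))"
```

```text
t 13.32 rest pos [61.16  0.41 40.87] F rest [-5.  -0.3  2.9] grip 31.32 torq [ 0.19  0.85 -0.03]
```

View pics/s13.png

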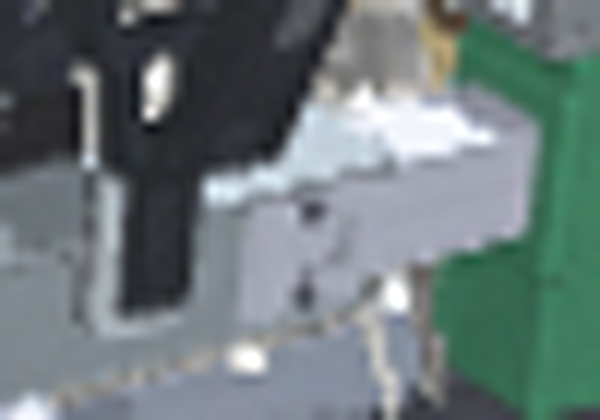

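Emit:
jog_arm --increments '[{"rx":0,"ry":0,"rz":0,"x":0,"y":0,"z":-1,"hand":30},{"rx":0,"ry":0,"rz":0,"x":0,"y":0,"z":-1,"hand":30}]'

```text
time_s: 13.62
eef_pos: [557.5, -72.1, 40.9]
ee_rot: [0.424, 0.566, 0.423, -0.566]
force: [-1.6, -5.5, 3.3]
grip_width: 0.366
```

```bash
python3 -c "
from h import *
fr()"
```

```text
t 13.62 rest pos [63.16  0.41 40.88] F rest [-5.8 -0.   3.3] grip 31.22 torq [ 0.13  0.85 -0.06]
```

Emit:
jog_arm --increments '[{"rx":0,"ry":0,"rz":0,"x":0,"y":0,"z":-1,"hand":30},{"rx":0,"ry":0,"rz":0,"x":0,"y":0,"z":-1,"hand":30}]'

```text
time_s: 13.88
eef_pos: [558.1, -70.1, 40.9]
ee_rot: [0.424, 0.566, 0.423, -0.566]
force: [-0.1, -6.2, 3.1]
grip_width: 0.37
```

```bash
python3 -c "
from h import *
fr()"
```

```text
t 13.88 rest pos [65.17  0.39 40.88] F rest [-5.9 -1.6  3.1] grip 31.58 torq [ 0.16  0.84 -0.02]
```

Emit:
jog_arm --increments '[{"rx":0,"ry":0,"rz":0,"x":0,"y":0,"z":-1,"hand":30},{"rx":0,"ry":0,"rz":0,"x":0,"y":0,"z":-1,"hand":30}]'

```text
time_s: 14.12
eef_pos: [558.7, -68.2, 40.9]
ee_rot: [0.424, 0.566, 0.423, -0.566]
force: [-0.1, -5.4, 3.2]
grip_width: 0.37
```

```bash
python3 -c "
from h import *
fr();im=capture('scene');np.save('s14.npy',im);save('s14.png',im,12,(295,170,345,205))"
```

```text
t 14.12 rest pos [67.18  0.41 40.85] F rest [-5.2 -1.5  3.2] grip 31.57 torq [ 0.15  0.81 -0.08]
```

View pics/s14.png

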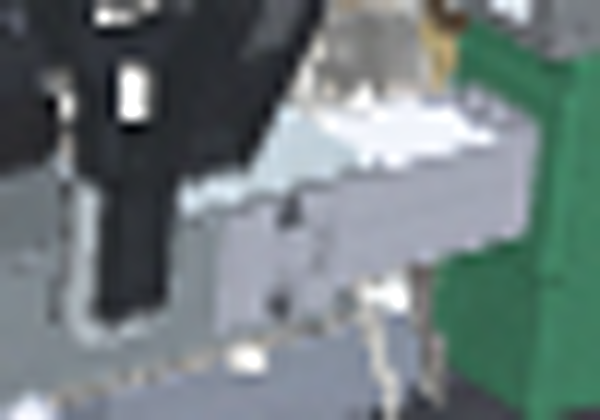

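```bash
cat >> h.py <<'E'
def brass():
    im=capture('scene')[180:200,305:330].astype(int);m=(im[...,0]-im[...,2]>40)
    ys,xs=np.nonzero(m);print('brass px',m.sum(),'at',(305+xs.mean(),180+ys.mean()) if m.any() else None)
def fb(): fr();brass()
E
python3 - <<'E'
from h import *
for f in ('s13','s14'):
    im=np.load(f+'.npy')[180:200,305:330].astype(int);print((im[...,0]-im[...,2]>40).sum(),(im[...,0]-im[...,2]).max())
im=np.load('scene0.npy')[180:200,305:330].astype(int);print((im[...,0]-im[...,2]>40).sum())
E
```

```text
0 8
0 8
12
```

Emit:
jog_arm --increments '[{"rx":0,"ry":0,"rz":0,"x":0,"y":0,"z":-1,"hand":30},{"rx":0,"ry":0,"rz":0,"x":0,"y":0,"z":-1,"hand":30}]'

```text
time_s: 14.42
eef_pos: [559.4, -65.7, 40.9]
ee_rot: [0.424, 0.566, 0.423, -0.566]
force: [2.4, -4.4, 3.1]
grip_width: 0.371
```

```bash
python3 -c "
from h import *
fb()"
```

```text
t 14.43 rest pos [69.76  0.41 40.87] F rest [-3.6 -3.5  3.1] grip 31.71 torq [-0.17  0.44 -0.02]
brass px 3 at (np.float64(318.3333333333333), np.float64(190.33333333333334))
```

Emit:
jog_arm --increments '[{"rx":0,"ry":0,"rz":0,"x":0,"y":0,"z":-1,"hand":30}]'

```text
time_s: 14.6
eef_pos: [559.7, -64.8, 40.9]
ee_rot: [0.424, 0.566, 0.423, -0.566]
force: [3.8, -4.3, 3.9]
grip_width: 0.368
```

```bash
python3 -c "
from h import *
fb()"
```

```text
t 14.6 rest pos [70.77  0.4  40.87] F rest [-3.1 -4.9  3.9] grip 31.44 torq [-0.37  0.45 -0.04]
brass px 4 at (np.float64(318.5), np.float64(190.5))
```

Emit:
jog_arm --increments '[{"rx":0,"ry":0,"rz":0,"x":0,"y":0,"z":-0.5,"hand":30}]'

```text
time_s: 14.78
eef_pos: [559.9, -64.2, 40.9]
ee_rot: [0.424, 0.566, 0.423, -0.566]
force: [3.7, -4.5, 3.1]
grip_width: 0.367
```

```bash
python3 -c "
from h import *
fb()"
```

```text
t 14.78 rest pos [71.41  0.39 40.9 ] F rest [-3.3 -4.8  3.1] grip 31.32 torq [-0.44  0.45 -0.09]
brass px 10 at (np.float64(318.5), np.float64(191.0))
```

Emit:
jog_arm --increments '[{"rx":0,"ry":0,"rz":0,"x":0,"y":0,"z":-0.3,"hand":30}]'

```text
time_s: 14.95
eef_pos: [559.9, -64.0, 40.9]
ee_rot: [0.424, 0.566, 0.423, -0.566]
force: [3.6, -5.2, 3.2]
grip_width: 0.371
```

```bash
python3 -c "
from h import *
fb();save('s15.png',capture('scene'),12,(295,170,345,205))"
```

```text
t 14.95 rest pos [71.52  0.4  40.87] F rest [-4.  -4.9  3.2] grip 31.66 torq [-0.46  0.58 -0.11]
brass px 10 at (np.float64(318.5), np.float64(191.0))
```

View pics/s15.png

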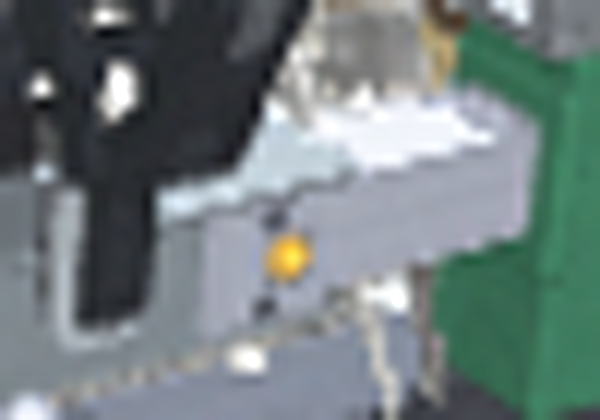

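Run:
```python
from h import *
a=np.load('scene0.npy');b=capture('scene');t=capture('top');w=capture('wrist')
for im in (a,b):
    d=im.astype(int);print((d[...,0]-d[...,2])[187:196,314:324])
save('t16.png',t,5,(270,150,420,270));save('w16.png',w)
```

```text
[[-12 -10 -16 -15 -18 -16 -15 -14 -13 -14]
 [-14 -14 -14 -18 -12 -13 -16 -15 -13 -14]
 [-14 -16 -17  -9  39  43  -1 -15 -15 -14]
 [-16 -15 -15  59 153 169  79 -13 -17 -13]
 [-15 -18   8 121 166 162 111  -8 -15 -13]
 [-15 -16  -5  95 125 141  19 -17 -16 -14]
 [-14 -15 -18  -8  27  22 -17 -18 -15 -14]
 [-13 -14 -16 -19 -18 -18 -17 -14 -15 -16]
 [-16 -14 -16 -16 -15 -16 -15 -16 -15 -14]]
[[-15 -15 -19 -15 -13 -21 -18 -18 -19 -18]
 [-17 -20 -19 -14 -18 -16 -19 -19 -18 -18]
 [-19 -20 -23 -13  12  34  -3 -20 -21 -20]
 [-19 -21 -24  25 151 171  83 -16 -21 -18]
 [-19 -21 -25  88 165 164 118 -13 -21 -17]
 [-19 -20 -24  69 132 149  17 -22 -21 -20]
 [-19 -20 -23 -11  27   8 -24 -22 -18 -18]
 [-20 -18 -19 -19 -23 -21 -21 -20  -9   1]
 [-19 -18 -12 -13 -19 -18 -19 -17 -11  -1]]
```

View pics/t16.png

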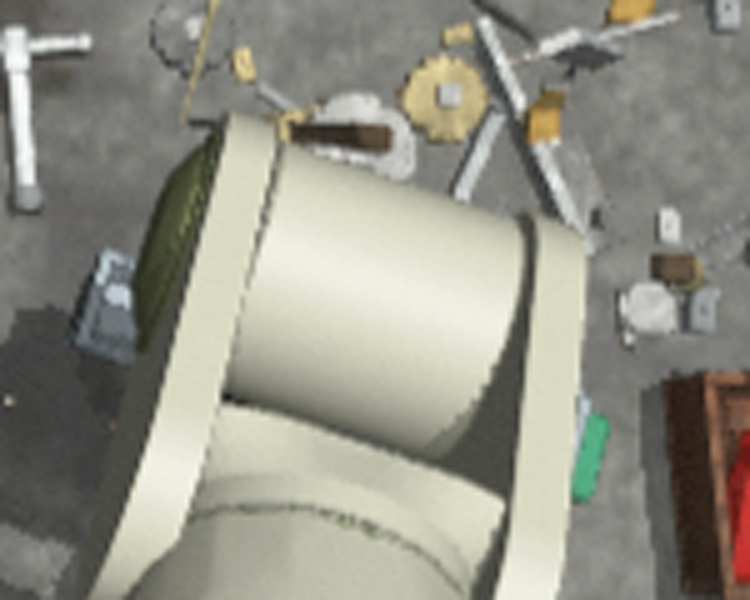

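View pics/w16.png

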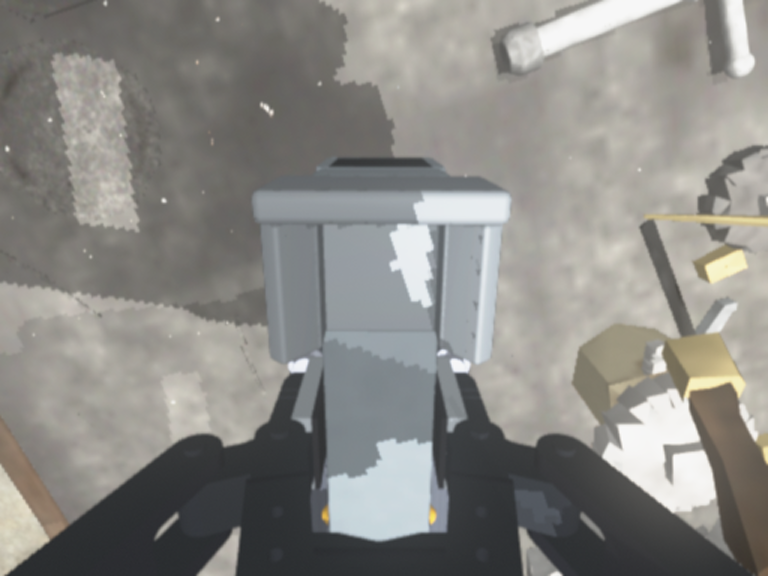

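Run:
```python
from h import *
save('w17.png',capture('wrist'),10,(200,310,305,370))
```

```text
(no output)
```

View pics/w17.png

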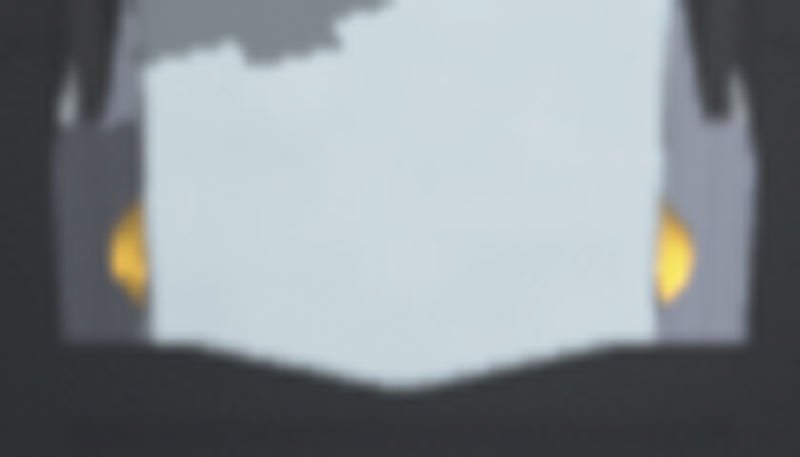

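Run:
```python
from h import *
W=lambda X:o_+Mr@np.array(X)
for y in (16.5,20.5,-16.5,-20.5):
    print(y,(wproj(W([20,y,70]))[0]-[200,310])*7.62)
print([ (wproj(W([x,16,88]))[0]-[200,310])*7.62 for x in (20,25)])
fb()
```

```text
16.5 [167.60060587 220.77558685]
20.5 [111.77979578 220.81929912]
-16.5 [627.95847652 220.41508888]
-20.5 [683.73958229 220.3714077 ]
[array([150.75221789, 433.49919522]), array([148.25174562, 373.43782091])]
t 15.25 rest pos [71.53  0.4  40.88] F rest [-3.9 -4.8  3.3] grip 31.41 torq [-0.44  0.45 -0.07]
brass px 10 at (np.float64(318.5), np.float64(191.0))
```

Emit:
jog_arm --increments '[{"rx":0,"ry":0,"rz":0,"x":0,"y":0,"z":0,"hand":60},{"rx":0,"ry":0,"rz":0,"x":0,"y":0,"z":0,"hand":60},{"rx":0,"ry":0,"rz":0,"x":-10,"y":0,"z":0,"hand":60},{"rx":0,"ry":0,"rz":0,"x":-40,"y":0,"z":0,"hand":60},{"rx":0,"ry":0,"rz":0,"x":-55,"y":0,"z":0,"hand":60}]'

```text
time_s: 15.92
eef_pos: [558.5, -63.5, 146.5]
ee_rot: [-0.423, -0.565, -0.425, 0.566]
force: [0.0, -0.9, -0.5]
grip_width: 0.704
```

Emit:
jog_arm --increments '[{"rx":0,"ry":0,"rz":0,"x":-55,"y":0,"z":0,"hand":60},{"rx":0,"ry":0,"rz":0,"x":0,"y":0,"z":0,"hand":60},{"rx":0,"ry":0,"rz":0,"x":0,"y":0,"z":0,"hand":60}]'

```text
time_s: 16.3
eef_pos: [558.9, -63.6, 200.1]
ee_rot: [-0.424, -0.566, -0.424, 0.566]
force: [-0.6, 1.7, -0.4]
grip_width: 0.699
```

Run:
```python
from h import *
import pickle
fb()
R,p,s=tool();im=capture('wrist');np.save('w18.npy',im);pickle.dump((R,p,0),open('w18.pkl','wb'));save('w18.png',im)
save('w18c.png',im,6,(210,100,305,180));save('w18d.png',im,6,(205,180,305,270))
```

```text
t 16.3 rest pos [ 71.69   1.52 200.12] F rest [ 1.5  1.  -0.4] grip 59.73 torq [-0.03  0.08 -0.04]
brass px 10 at (np.float64(318.5), np.float64(191.0))
```

View pics/w18.png

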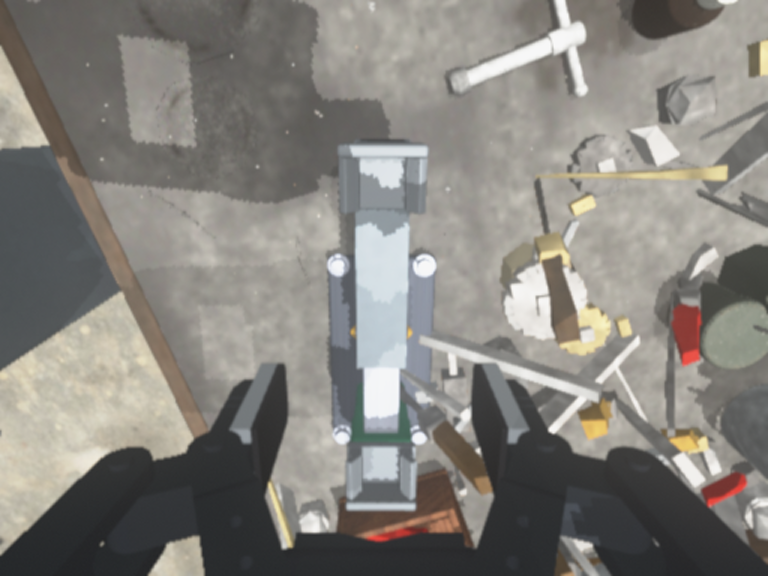

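Run:
```python
from h import *
im=np.load('w18.npy')
save('w18c.png',im,6,(210,85,305,160));save('w18d.png',im,6,(205,210,305,345))
```

```text
(no output)
```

View pics/w18c.png

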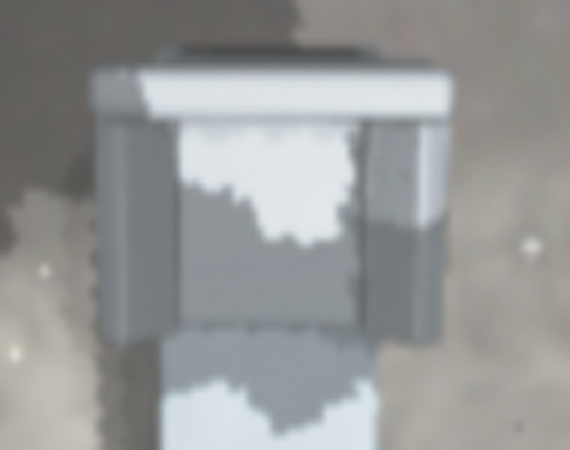

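View pics/w18d.png

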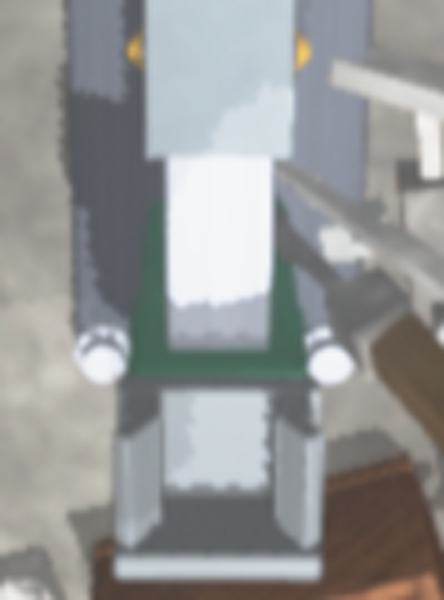

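Run:
```python
from h import *
import pickle
from scipy.optimize import least_squares
st=pickle.load(open('w18.pkl','rb'))
C=lambda x,y:(None if x is None else 210+(x-2.5)/6,None if y is None else 85+(y-2.5)/6)
D=lambda x,y:(None if x is None else 205+(x-1.7)/4.444,None if y is None else 210+(y-1.7)/4.444)
pw=[(C(177,None),(74,12,110),1),(C(362,None),(74,-12,110),1),(C(None,118),(88,0,128),1),(C(None,330),(60,0,110),1),
(D(127,52),(20,20.5,70),0),(D(312,52),(20,-20.5,70),0),(D(None,157),(-48,0,88),1),(D(148,None),(-30,16,88),1),(D(293,None),(-30,-16,88),1),
(D(164,390),(-42,12,110),0),(D(272,390),(-42,-12,110),0),(D(None,555),(-70,0,128),0)]
def R(p):
    c,s=np.cos(p[2]),np.sin(p[2]);return np.array([[c,-s,0],[s,c,0],[0,0,1]])
def h(p):
    o=[]
    for u,X,m in pw:
        X=np.array(X,float);X[0]+=m*p[4]
        q=wproj(R(p)@X+[p[0],p[1],p[3]],st)[0]
        o+=[0 if u[i] is None else q[i]-u[i] for i in (0,1)]
    return np.array(o)
r=least_squares(h,[540,-134,1.28,0,50],loss='soft_l1');p=r.x
print(p.round(2),np.degrees(p[2]));print(h(p).reshape(-1,2).round(1).tolist())
print('target',R(p)@[9+p[4]/2,0,0]+[p[0],p[1],0])
```

```text
[ 5.3975e+02 -1.3461e+02  1.2800e+00 -3.1000e-01  5.0770e+01] 73.61292903212284
[[0.4, 0.0], [-0.3, 0.0], [0.0, 0.7], [0.0, -0.6], [0.6, -0.3], [-0.7, -0.2], [0.0, -0.2], [-0.5, 0.0], [0.1, 0.0], [-0.2, 0.0], [0.5, 0.1], [0.0, 0.4]]
target [ 549.44740697 -101.62343461    0.        ]
```

Emit:
jog_arm --increments '[{"rx":0,"ry":0,"rz":0,"x":0,"y":-18,"z":-48.6,"hand":60},{"rx":0,"ry":0,"rz":0,"x":0,"y":-18,"z":-48.6,"hand":60},{"rx":0,"ry":0,"rz":0,"x":0,"y":-18,"z":-48.6,"hand":60},{"rx":0,"ry":0,"rz":0,"x":0,"y":-18,"z":-48.6,"hand":60},{"rx":0,"ry":0,"rz":0,"x":0,"y":-18,"z":-48.6,"hand":60}]'

```text
time_s: 17.02
eef_pos: [540.5, 196.3, 199.5]
ee_rot: [-0.424, -0.565, -0.424, 0.567]
force: [0.2, 0.4, -0.4]
grip_width: 0.696
```

Emit:
jog_arm --increments '[{"rx":0,"ry":0,"rz":0,"x":0,"y":-18,"z":-48.6,"hand":60},{"rx":-0.129,"ry":0,"rz":0,"x":0,"y":0,"z":0,"hand":60},{"rx":-0.129,"ry":0,"rz":0,"x":0,"y":0,"z":0,"hand":60},{"rx":0,"ry":0,"rz":0,"x":0,"y":0,"z":0,"hand":60},{"rx":0,"ry":0,"rz":0,"x":0,"y":0,"z":0,"hand":60}]'

```text
time_s: 17.65
eef_pos: [537.5, 246.2, 200.0]
ee_rot: [-0.492, -0.507, -0.493, 0.508]
force: [-1.1, -0.8, 0.0]
grip_width: 0.709
```

Run:
```python
from h import *
import pickle
togo([538.3,246.7,200],-91.6)
R,p,s=tool();im=capture('wrist');np.save('w19.npy',im);pickle.dump((R,p,0),open('w19.pkl','wb'));save('w19.png',im)
```

```text
pos [537.5 246.2 200. ] x [-0.001 -0.    -1.   ] yaw_z -91.7 t 17.65 F [-1.1 -0.8  0. ] grip 60.5 maxdq 0.008
shift tool [ 0.   0.8 -0.5]
rx -0.002
```

View pics/w19.png

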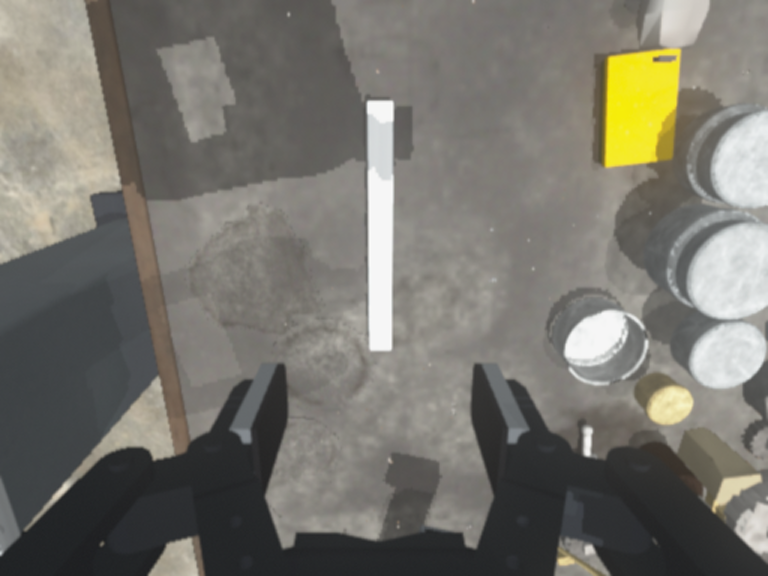

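Run:
```python
from h import *
import pickle
st=pickle.load(open('w19.pkl','rb'))
for u,v in [(366,100),(393,100),(369,350),(391,350)]:
    o,d=wray(u/1.5-.2,v/1.5-.2,st);print((o+d*(18-o[2])/d[2]).round(1))
o_=np.array([539.9,-134.2,0])
import h; h.o_=o_
for a,b in [(203,390),(212,395),(225,378)]:
    o,d=ray('scene',290+(a-4)/8,145+(b-4)/8);print(a,b,rest_at(o,d,1,16).round(1),rest_at(o,d,1,21).round(1))
im=np.load('w19.npy');save('w19c.png',im,4,(150,50,350,250))
```

```text
[531.8 341.7  18. ]
[550.2 341.2  18. ]
[527.1 153.   18. ]
[544.9 152.5  18. ]
203 390 [31.5 16.  66.8] [35.6 21.  70.2]
212 395 [27.6 16.  64. ] [31.8 21.  67.5]
225 378 [23. 16. 69.] [27.2 21.  72.4]
```

View pics/w19c.png

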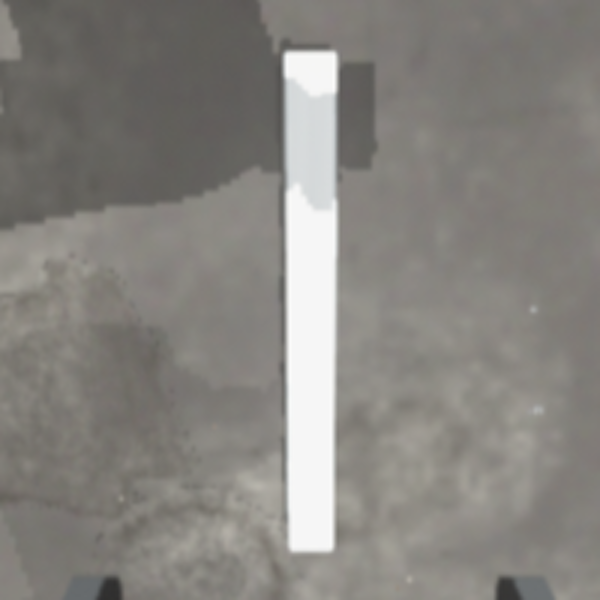

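Emit:
jog_arm --increments '[{"rx":-0.002,"ry":0,"rz":0,"x":50,"y":1,"z":-0.8,"hand":45},{"rx":0,"ry":0,"rz":0,"x":50,"y":0,"z":0,"hand":45},{"rx":0,"ry":0,"rz":0,"x":50,"y":0,"z":0,"hand":45},{"rx":0,"ry":0,"rz":0,"x":41,"y":0,"z":0,"hand":45},{"rx":0,"ry":0,"rz":0,"x":0,"y":0,"z":0,"hand":45}]'

```text
time_s: 18.32
eef_pos: [536.9, 246.6, 7.2]
ee_rot: [-0.492, -0.505, -0.494, 0.508]
force: [0.0, -0.4, 0.9]
grip_width: 0.526
```

Run:
```python
from h import *
togo([538.5,247.1,0],-91.5)
save('w20.png',capture('wrist'));save('s20.png',capture('scene'),5,(140,200,270,310))
```

```text
pos [536.9 246.6   7.2] x [-0.006 -0.001 -1.   ] yaw_z -91.51 t 18.325 F [ 0.  -0.4  0.9] grip 45.0 maxdq 0.07
shift tool [ 7.1  1.6 -0.6]
rx -0.0
```

View pics/w20.png

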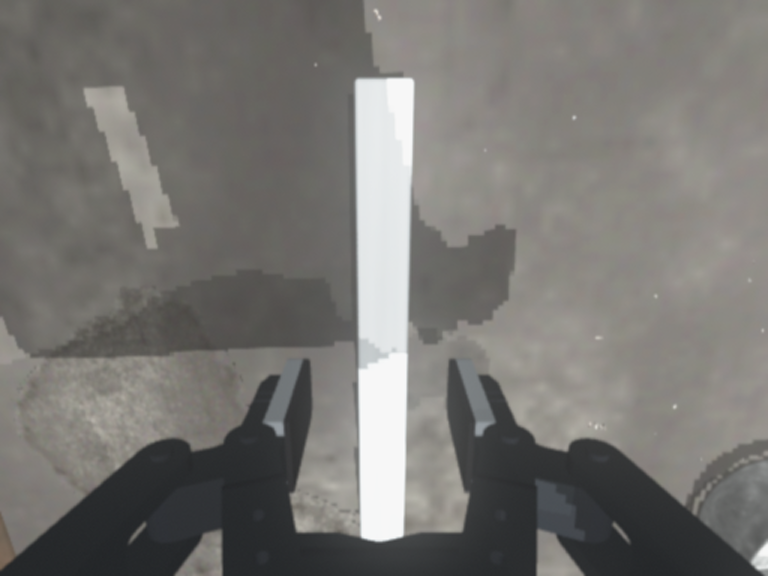

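View pics/s20.png

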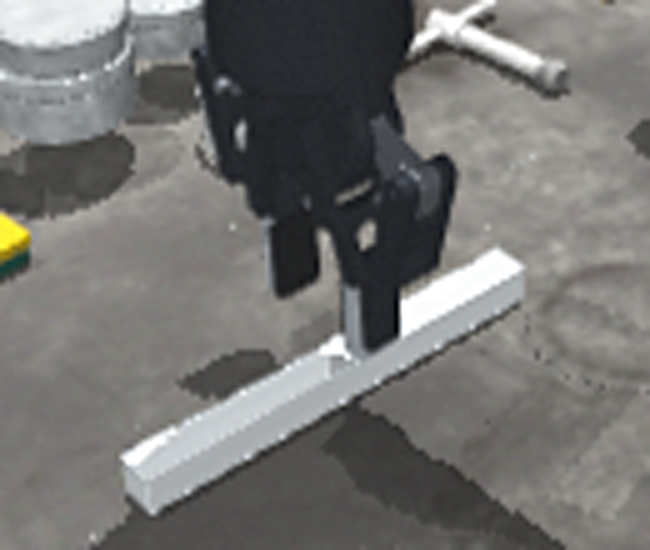

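Emit:
jog_arm --increments '[{"rx":0,"ry":0,"rz":0,"x":10,"y":0,"z":0,"hand":45},{"rx":0,"ry":0,"rz":0,"x":5,"y":0,"z":0,"hand":45},{"rx":0,"ry":0,"rz":0,"x":0,"y":0,"z":0,"hand":45}]'

```text
time_s: 18.8
eef_pos: [538.6, 247.1, -5.4]
ee_rot: [-0.494, -0.506, -0.494, 0.506]
force: [-0.2, -0.2, 0.9]
grip_width: 0.532
```

Run:
```python
from h import *
togo([538.5,247.1,0],-91.5)
save('s21.png',capture('scene'),8,(190,230,260,300))
```

```text
pos [538.6 247.1  -5.4] x [-0. -0. -1.] yaw_z -91.44 t 18.8 F [-0.2 -0.2  0.9] grip 45.4 maxdq 0.008
shift tool [-5.4 -0.1  0. ]
rx 0.001
```

View pics/s21.png

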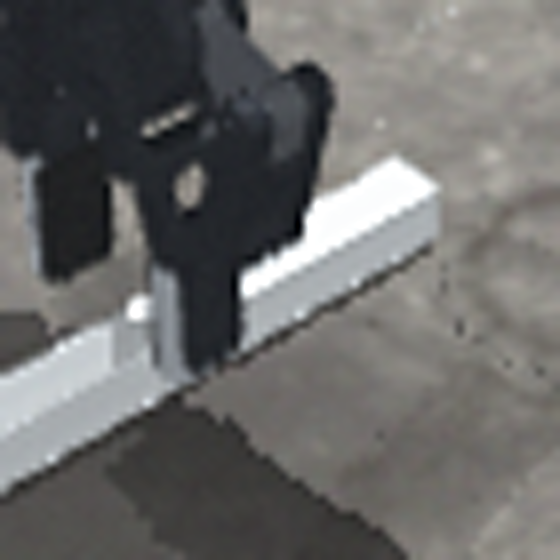

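Emit:
jog_arm --increments '[{"rx":0,"ry":0,"rz":0,"x":5,"y":0,"z":0,"hand":36},{"rx":0,"ry":0,"rz":0,"x":3,"y":0,"z":0,"hand":26},{"rx":0,"ry":0,"rz":0,"x":0,"y":0,"z":0,"hand":26}]' --force 40

```text
time_s: 19.23
eef_pos: [538.5, 247.2, -13.7]
ee_rot: [-0.494, -0.506, -0.494, 0.506]
force: [0.2, 1.0, -0.9]
grip_width: 0.308
```

Run:
```python
from h import *
togo([538.5,247.1,0],-91.5)
save('s22.png',capture('scene'),8,(190,230,260,300))
```

```text
pos [538.5 247.2 -13.7] x [-0.001 -0.    -1.   ] yaw_z -91.43 t 19.225 F [ 0.2  1.  -0.9] grip 26.3 maxdq 0.006
shift tool [-13.7  -0.    0.1]
rx 0.001
```

View pics/s22.png

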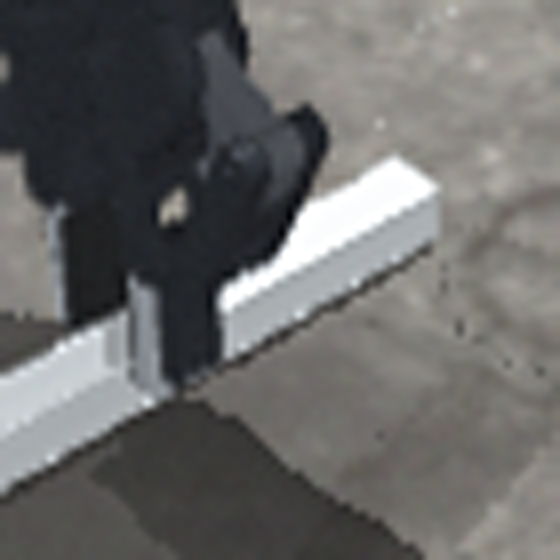

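Emit:
jog_arm --increments '[{"rx":0,"ry":0,"rz":0,"x":0,"y":0,"z":0,"hand":14},{"rx":0,"ry":0,"rz":0,"x":0,"y":0,"z":0,"hand":14},{"rx":0,"ry":0,"rz":0,"x":0,"y":0,"z":0,"hand":14},{"rx":0,"ry":0,"rz":0,"x":-10,"y":0,"z":0,"hand":14},{"rx":0,"ry":0,"rz":0,"x":-30,"y":0,"z":0,"hand":14}]' --force 40

```text
time_s: 19.9
eef_pos: [537.6, 246.9, 26.1]
ee_rot: [-0.493, -0.505, -0.494, 0.507]
force: [0.6, 0.3, -1.5]
grip_width: 0.192
```

Run:
```python
from h import *
togo([538.5,247.1,170],-91.5)
save('s23.png',capture('scene'),5,(140,180,270,310));save('w23.png',capture('wrist'))
```

```text
pos [537.6 246.9  26.1] x [-0.003 -0.001 -1.   ] yaw_z -91.44 t 19.9 F [ 0.6  0.3 -1.5] grip 16.4 maxdq 0.482
shift tool [-1.439e+02  4.000e-01 -1.000e-01]
rx 0.001
```

View pics/s23.png

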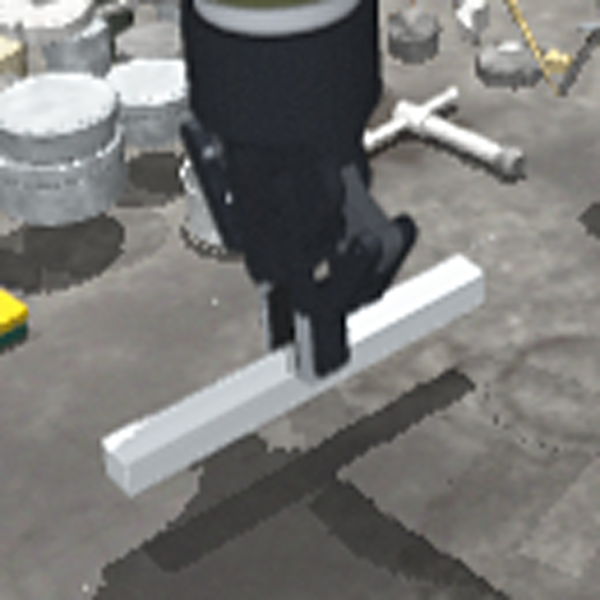

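View pics/w23.png

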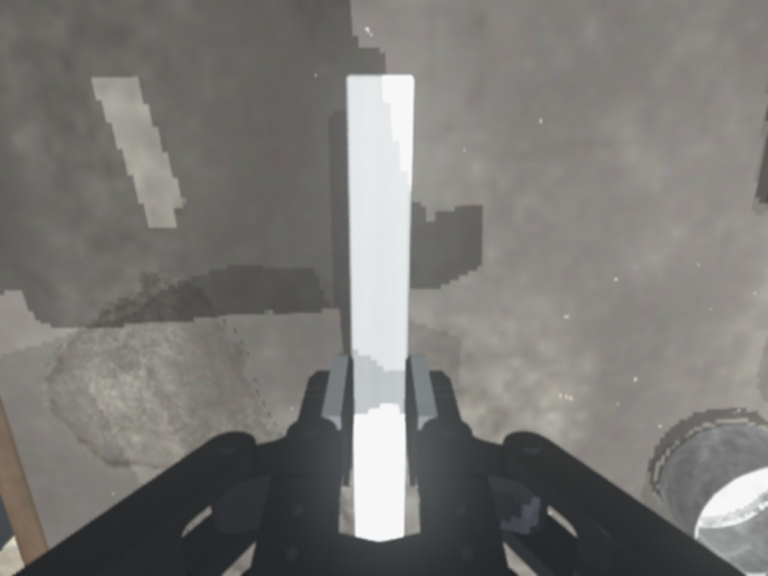

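Emit:
jog_arm --increments '[{"rx":0,"ry":0,"rz":0,"x":-45,"y":0,"z":0,"hand":14},{"rx":0,"ry":0,"rz":0,"x":-45,"y":0,"z":0,"hand":14},{"rx":0.087,"ry":0,"rz":0,"x":-34,"y":0,"z":0,"hand":14},{"rx":0.087,"ry":0,"rz":0,"x":0,"y":0,"z":0,"hand":14},{"rx":0.087,"ry":0,"rz":0,"x":0,"y":0,"z":0,"hand":14}]'

```text
time_s: 20.62
eef_pos: [538.4, 247.1, 150.1]
ee_rot: [-0.423, -0.567, -0.423, 0.567]
force: [-0.2, 0.3, -1.8]
grip_width: 0.197
```

Emit:
jog_arm --increments '[{"rx":0,"ry":0,"rz":0,"x":0,"y":15.6,"z":47,"hand":14},{"rx":0,"ry":0,"rz":0,"x":0,"y":15.6,"z":47,"hand":14},{"rx":0,"ry":0,"rz":0,"x":0,"y":15.6,"z":47,"hand":14},{"rx":0,"ry":0,"rz":0,"x":0,"y":15.6,"z":47,"hand":14},{"rx":0,"ry":0,"rz":0,"x":0,"y":15.6,"z":47,"hand":14}]'

```text
time_s: 21.25
eef_pos: [546.8, -1.8, 149.9]
ee_rot: [-0.423, -0.566, -0.424, 0.566]
force: [0.5, 0.2, -2.3]
grip_width: 0.19
```

Emit:
jog_arm --increments '[{"rx":0,"ry":0,"rz":0,"x":0,"y":15.6,"z":47,"hand":14},{"rx":0,"ry":0,"rz":0,"x":0,"y":15.6,"z":46,"hand":14},{"rx":0,"ry":0,"rz":0,"x":0,"y":0,"z":0,"hand":14},{"rx":0,"ry":0,"rz":0,"x":0,"y":0,"z":0,"hand":14}]'

```text
time_s: 21.75
eef_pos: [550.6, -97.8, 150.0]
ee_rot: [-0.423, -0.566, -0.424, 0.566]
force: [-0.1, -0.3, -2.4]
grip_width: 0.191
```

Run:
```python
from h import *
togo([549.5,-101.4,96.3],-106.4)
im=capture('wrist');np.save('w24.npy',im);save('w24.png',im);save('s24.png',capture('scene'),5,(230,80,390,225))
```

```text
pos [550.6 -97.8 150. ] x [-0.001  0.001 -1.   ] yaw_z -106.39 t 21.75 F [-0.1 -0.3 -2.4] grip 16.3 maxdq 0.024
shift tool [53.7  0.   3.8]
rx 0.0
```

View pics/w24.png

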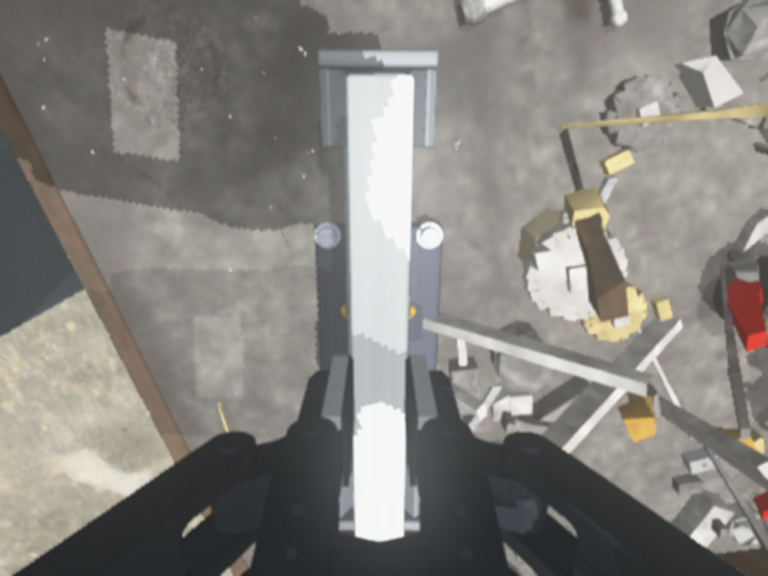

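View pics/s24.png

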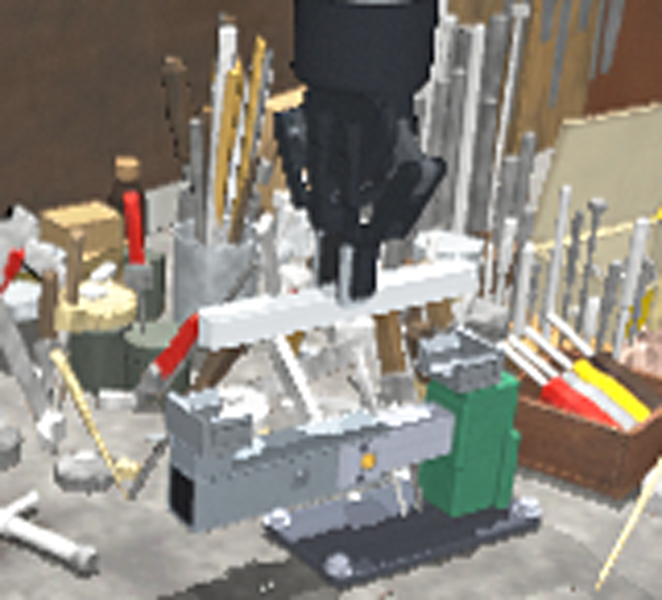

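Emit:
jog_arm --increments '[{"rx":0,"ry":0,"rz":0,"x":15,"y":0,"z":3.8,"hand":14},{"rx":0,"ry":0,"rz":0,"x":15,"y":0,"z":0,"hand":14},{"rx":0,"ry":0,"rz":0,"x":0,"y":0,"z":0,"hand":14},{"rx":0,"ry":0,"rz":0,"x":0,"y":0,"z":0,"hand":14}]'

```text
time_s: 22.35
eef_pos: [550.0, -101.9, 120.7]
ee_rot: [0.424, 0.566, 0.424, -0.566]
force: [0.7, -0.0, -1.5]
grip_width: 0.187
```

Run:
```python
from h import *
import pickle
togo([549.5,-101.4,96.3],-106.4)
R,p,s=tool();pickle.dump((R,p,0),open('w25.pkl','wb'))
im=capture('wrist');np.save('w25.npy',im);save('w25a.png',im,6,(200,20,310,100));save('w25b.png',im,5,(190,300,320,384));save('s25.png',capture('scene'),5,(230,80,390,225))
```

```text
pos [ 550.  -101.9  120.7] x [ 0. -0. -1.] yaw_z -106.38 t 22.35 F [ 0.7 -0.  -1.5] grip 16.0 maxdq 0.008
shift tool [24.4 -0.6 -0.3]
rx 0.0
```

View pics/w25a.png

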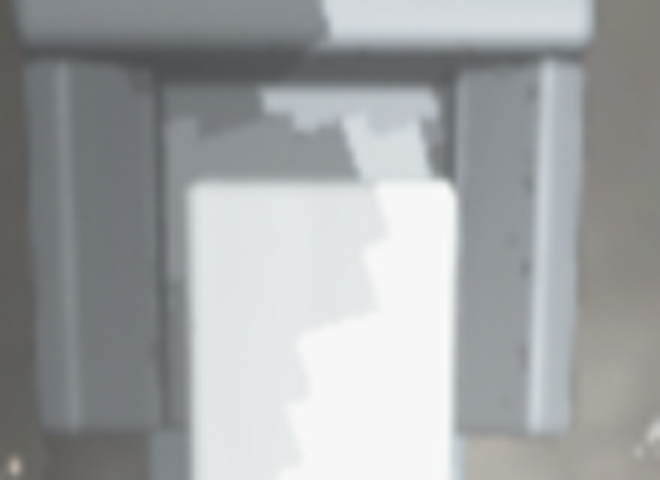

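View pics/w25b.png

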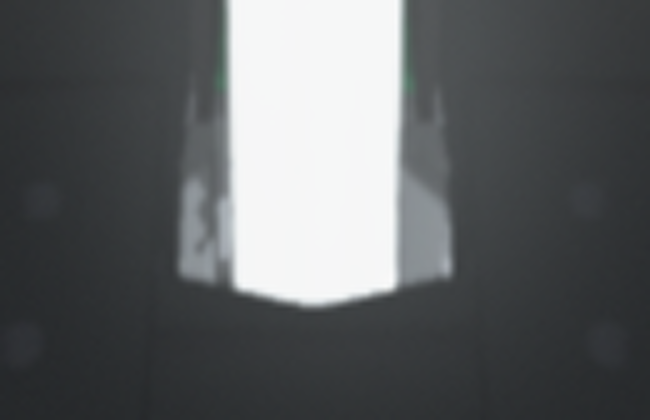

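View pics/s25.png

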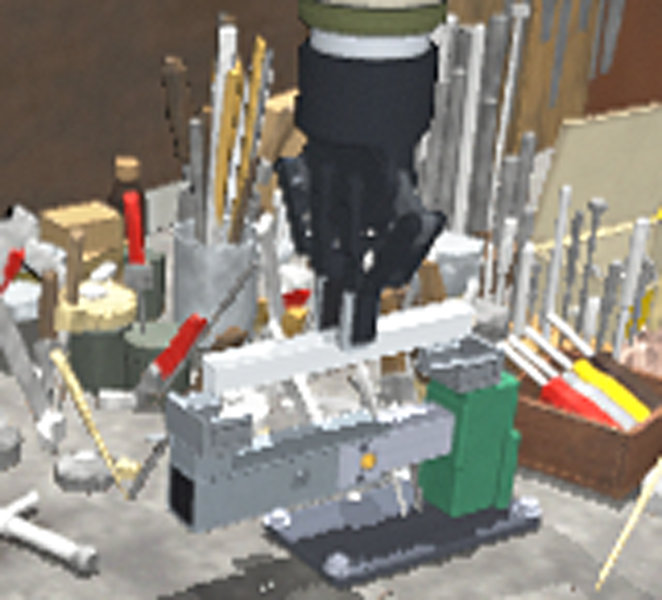

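Emit:
jog_arm --increments '[{"rx":-0.01,"ry":0,"rz":0,"x":6,"y":-0.8,"z":0,"hand":14},{"rx":0,"ry":0,"rz":0,"x":6,"y":0,"z":0,"hand":14},{"rx":0,"ry":0,"rz":0,"x":0,"y":0,"z":0,"hand":14},{"rx":0,"ry":0,"rz":0,"x":0,"y":0,"z":0,"hand":14}]'

```text
time_s: 22.95
eef_pos: [549.1, -101.8, 108.7]
ee_rot: [0.426, 0.564, 0.426, -0.564]
force: [0.1, 0.5, -1.9]
grip_width: 0.194
```

Run:
```python
from h import *
togo([549.5,-101.4,96.3],-106.4)
im=capture('wrist');save('w26a.png',im,6,(200,20,310,120));save('s26.png',capture('scene'),5,(230,80,390,225))
```

```text
pos [ 549.1 -101.8  108.7] x [ 0. -0. -1.] yaw_z -105.81 t 22.95 F [ 0.1  0.5 -1.9] grip 16.6 maxdq 0.004
shift tool [12.4  0.3 -0.4]
rx 0.01
```

View pics/w26a.png

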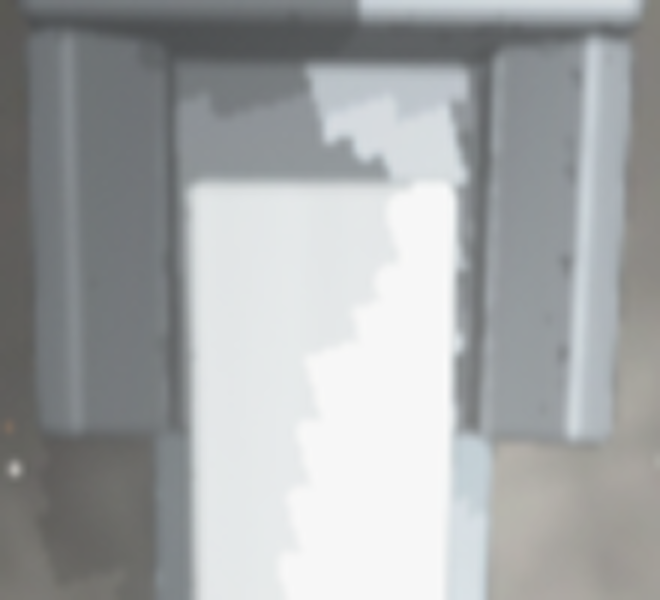

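View pics/s26.png

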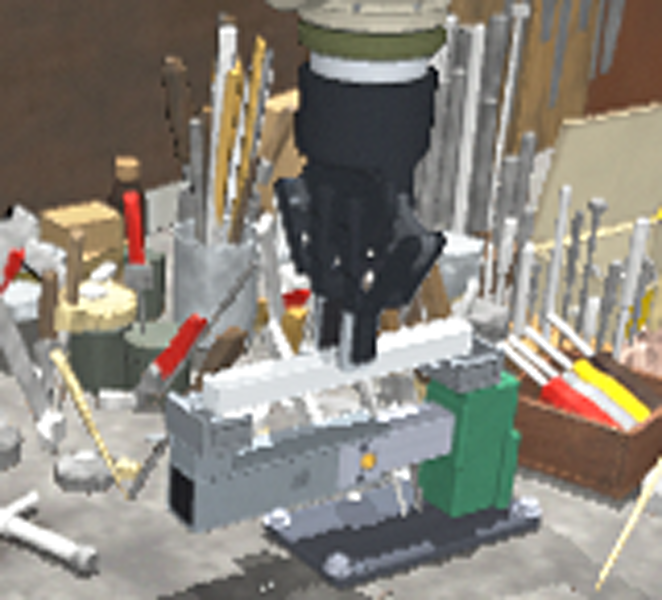

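Emit:
jog_arm --increments '[{"rx":0.004,"ry":0,"rz":0,"x":5,"y":0.4,"z":0,"hand":14},{"rx":0,"ry":0,"rz":0,"x":4,"y":0,"z":0,"hand":14},{"rx":0,"ry":0,"rz":0,"x":2,"y":0,"z":0,"hand":14},{"rx":0,"ry":0,"rz":0,"x":0,"y":0,"z":0,"hand":14}]'

```text
time_s: 23.55
eef_pos: [549.4, -101.8, 97.4]
ee_rot: [-0.425, -0.565, -0.425, 0.565]
force: [0.1, -0.7, -1.4]
grip_width: 0.197
```

Run:
```python
from h import *
togo([549.5,-101.4,96.3],-106.4)
im=capture('wrist');save('w27a.png',im,6,(200,20,310,120));save('s27.png',capture('scene'),6,(260,130,360,215))
```

```text
pos [ 549.4 -101.8   97.4] x [-0.  0. -1.] yaw_z -106.04 t 23.55 F [ 0.1 -0.7 -1.4] grip 16.8 maxdq 0.005
shift tool [ 1.1  0.  -0.4]
rx 0.006
```

View pics/w27a.png

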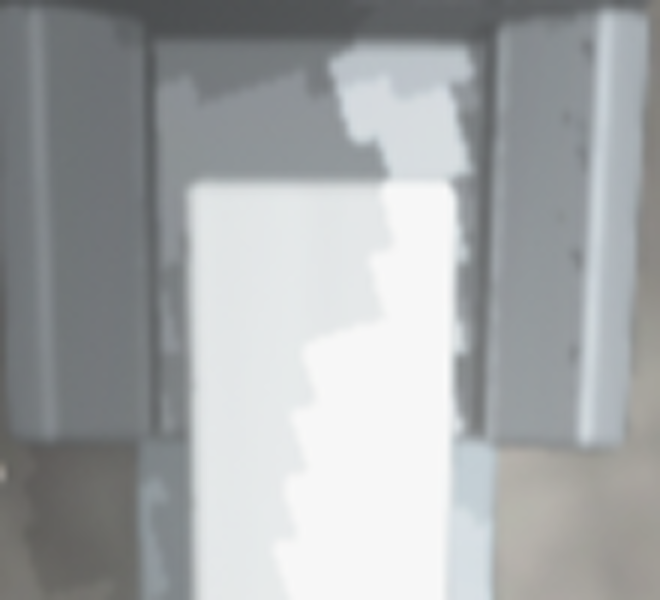

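View pics/s27.png

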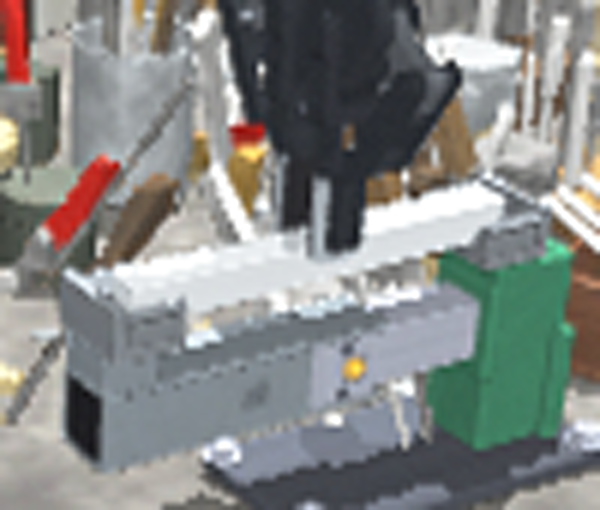

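Emit:
jog_arm --increments '[{"rx":0,"ry":0,"rz":0,"x":1,"y":0,"z":0,"hand":14},{"rx":0,"ry":0,"rz":0,"x":0,"y":0,"z":0,"hand":14}]'

```text
time_s: 23.9
eef_pos: [549.6, -101.9, 96.8]
ee_rot: [0.425, 0.565, 0.425, -0.565]
force: [0.0, -0.6, -0.5]
grip_width: 0.198
```

Emit:
jog_arm --increments '[{"rx":0,"ry":0,"rz":0,"x":0.7,"y":0,"z":0,"hand":14},{"rx":0,"ry":0,"rz":0,"x":0,"y":0,"z":0,"hand":14}]'

```text
time_s: 24.15
eef_pos: [549.6, -101.9, 96.8]
ee_rot: [0.426, 0.565, 0.425, -0.565]
force: [-2.5, 0.6, 6.5]
grip_width: 0.193
```

Emit:
jog_arm --increments '[{"rx":0,"ry":0,"rz":0,"x":0.7,"y":0,"z":0,"hand":14},{"rx":0,"ry":0,"rz":0,"x":0,"y":0,"z":0,"hand":14}]'

```text
time_s: 24.4
eef_pos: [549.7, -101.9, 96.8]
ee_rot: [0.426, 0.565, 0.425, -0.565]
force: [-4.5, 2.2, 11.0]
grip_width: 0.194
```

Emit:
jog_arm --increments '[{"rx":0,"ry":0,"rz":0,"x":-0.9,"y":0,"z":0,"hand":14},{"rx":0,"ry":0,"rz":0,"x":0,"y":0,"z":0,"hand":35},{"rx":0,"ry":0,"rz":0,"x":0,"y":0,"z":0,"hand":45},{"rx":0,"ry":0,"rz":0,"x":0,"y":0,"z":0,"hand":45}]'

```text
time_s: 24.9
eef_pos: [549.4, -101.8, 96.0]
ee_rot: [-0.425, -0.565, -0.425, 0.565]
force: [-0.1, -0.2, 0.4]
grip_width: 0.525
```

Run:
```python
from h import *
togo([549.5,-101.4,200],-106.4)
im=capture('wrist');save('w28.png',im);save('s28.png',capture('scene'),6,(260,130,360,215))
```

```text
pos [ 549.4 -101.8   96. ] x [-0.  0. -1.] yaw_z -106.04 t 24.9 F [-0.1 -0.2  0.4] grip 44.8 maxdq 0.002
shift tool [-1.04e+02 -1.00e-01 -5.00e-01]
rx 0.006
```

View pics/w28.png

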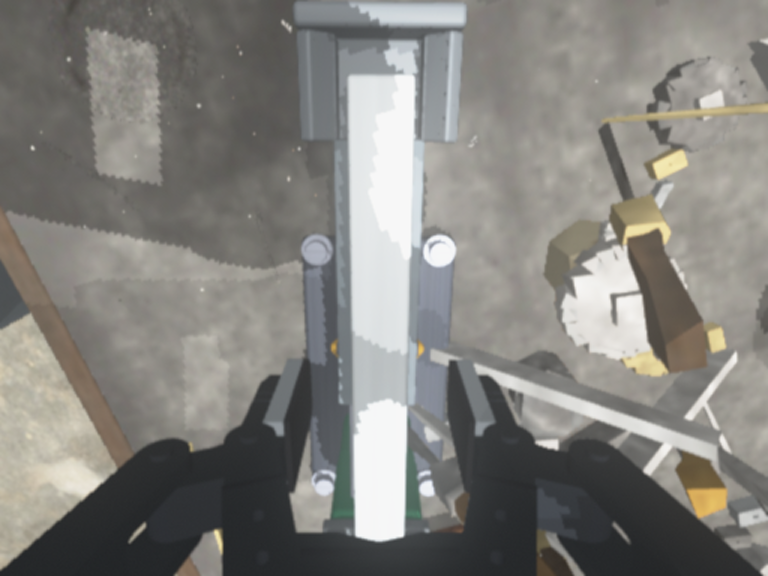

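View pics/s28.png

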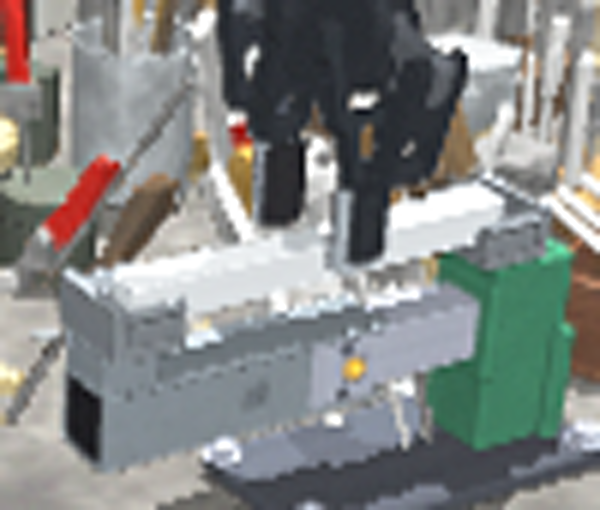

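The bar rests in both saddles, and both buttons are visible at (334,348) and (420,348) in the wrist picture. Lifting clear for a final check.

Emit:
jog_arm --increments '[{"rx":0,"ry":0,"rz":0,"x":-15,"y":0,"z":0,"hand":45},{"rx":0,"ry":0,"rz":0,"x":-40,"y":0,"z":0,"hand":45},{"rx":0,"ry":0,"rz":0,"x":-50,"y":0,"z":0,"hand":45},{"rx":0,"ry":0,"rz":0,"x":0,"y":0,"z":0,"hand":45},{"rx":0,"ry":0,"rz":0,"x":0,"y":0,"z":0,"hand":45}]'

```text
time_s: 25.62
eef_pos: [549.2, -101.7, 201.1]
ee_rot: [-0.425, -0.565, -0.425, 0.565]
force: [0.9, 0.7, -0.9]
grip_width: 0.528
```

Run:
```python
from h import *
import pickle
fb();R,p,s=tool();pickle.dump((R,p,0),open('w29.pkl','wb'))
im=capture('wrist');np.save('w29.npy',im);save('w29.png',im,6,(170,60,340,384));save('s29.png',capture('scene'),6,(260,130,360,215))
t=capture('top');save('t29.png',t)
```

```text
t 25.62 rest pos [3.2360e+01 6.0000e-02 2.0112e+02] F rest [ 0.9 -0.7 -0.9] grip 45.09 torq [-0.02 -0.01 -0.01]
brass px 10 at (np.float64(318.5), np.float64(191.0))
```

View pics/w29.png

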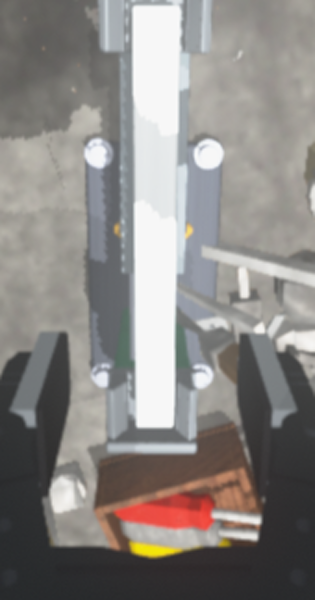

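View pics/s29.png

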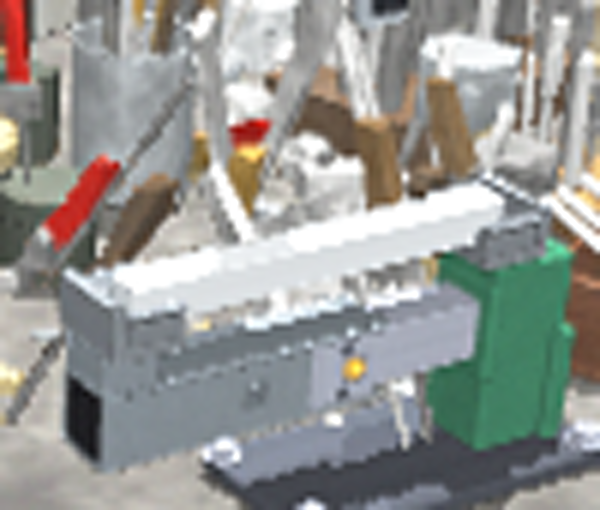

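View pics/t29.png

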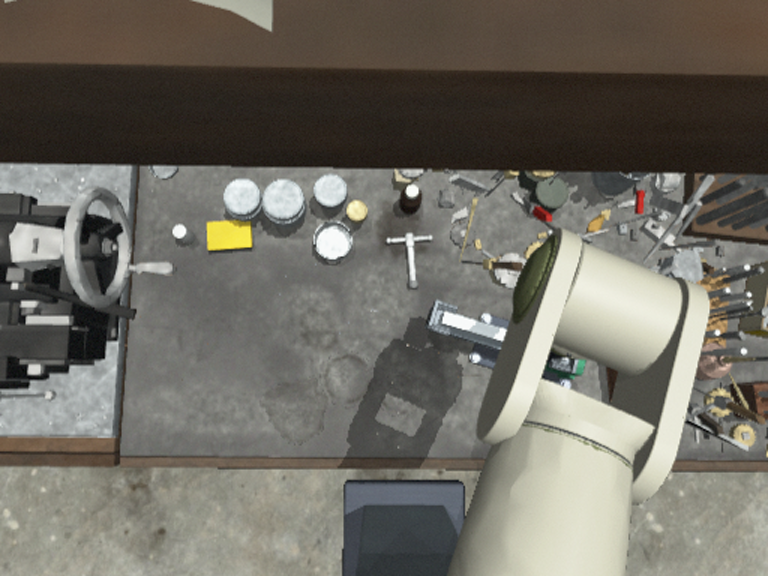

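Run:
```python
from h import *
import pickle, h
h.o_=np.array([539.8,-134.4,0]);th=np.radians(73.6);r=np.array([np.cos(th),np.sin(th),0]);h.Mr=np.array([r,[-r[1],r[0],0],[0,0,1]]).T
st=pickle.load(open('w29.pkl','rb'));P=[]
for u,v in [(137,428),(173,428),(134,5),(181,5)]:
    o,d=wray(170+u/1.852,60+v/1.852,st);P.append(rest_at(o,d,2,128));print(P[-1].round(1))
print('centre',np.mean(P,0).round(1))
finish_job()
```

```text
[-61.6   6.8 128. ]
[-61.4 -10.5 128. ]
[127.9   7.7 128. ]
[128.  -10.1 128. ]
centre [ 33.2  -1.5 128. ]
the job is handed in; nothing more can be done
```

The sleeve is locked one hole out at about 50 mm, the bar is lying in both saddles, and I handed the job in at about 26 s. No verdict was reported.

- **Sleeve:** I squeezed in both buttons and pulled. The pull was about 9 N while the buttons went under, then 5–6 N sliding. I went to small steps near the hole and stopped once both buttons had popped out. The pull stayed under 9 N the whole way, with no push against the stop. A wrist picture fit gave 50.8 mm and the hand's travel gave about 49 mm.
- **Buttons:** After the pull, the wrist camera showed both standing out equally at full height. At the end, both were still visible in the wrist picture. The scene camera saw the left one unchanged from right after it popped.
- **Bar:** I lowered it until I felt the saddle floors (about 11 N), eased off, opened the gripper and lifted it 100 mm clear. The last measurement put the bar's centre at about x 33 mm and y −1.5 mm on the rest, in line within 0.01 rad. It lies level between the cheeks.
- **Bystanders:** The ring tin and chuck key look unmoved in the last top picture.

One thing disagreed with the data given: in the pictures, the finger pads ended about 20 mm behind the stated TCP. At the given grasp height they missed the buttons, so I lowered the hand step by step while watching the force.

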